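Cover the chilled sample and hold the homogeniser in it

TASK

Set the blue splash cover squarely on the aluminium block of the cooling unit, edges flush, without letting it fall; then take the hand-held homogeniser out of its stand and lower its shaft through the cover's guide neck, upright and without touching the bore or the tube, until the yellow depth band is level with the top of the neck. Finish while still holding it there, steady and centred in the neck, with nothing but the gripper carrying it, and leave the other things on the bench where they are.

Things in the scene. Friction and masses are not known exactly. Their poses are not given: they have to be found in the camera images.
- block_top (a point): Centre of the top face of the bench cooling unit's aluminium block, at the mouth of the sample tube; 75 mm above the bench. The block is 80 x 80 mm and stands 11 mm proud of the white housing (fixed; 212 x 147 mm, 64 mm high). A sample tube, 30 mm bore, 55 mm deep, opens in the middle of the block. x and y run along the block's edges; the sloping control panel is on the -x side.
- cooler: The whole cooling unit (fixed). Origin on the bench directly under the centre of the block; same axes as block_top.
- cover: Blue plastic splash cover, loose, about 0.13 kg, lying on the bench right way up: an 80 x 80 x 10 mm plate with a round guide neck on top (36 mm outside, 28 mm tall, straight 20 mm bore through neck and plate). Origin: centre of its underside; x and y along its edges, z up. Any quarter turn of it is as good as another.
- cover_neck (a point): Middle of the cover's neck, on its axis, 24 mm above the cover's underside: the place to grip it (36 mm across).
- cover_mouth (a point): Centre of the neck's upper opening, 38 mm above the cover's underside.
- stand: Holster stand (fixed): steel foot 100 x 90 mm, a 14 mm post on its +x side, and a black round cup whose floor is 112 mm and whose rim is 130 mm above the bench. Cup: 44 mm outside, 35 mm inside, with a 19 mm hole in its floor for the shaft; open to the top only. Origin on the bench under the cup's axis.
- homogeniser: Cordless hand-held homogeniser, loose, about 0.28 kg, standing upright in the stand's cup: white round grip 32 mm across and 95 mm tall, below it a steel shaft 8 mm across and 100 mm long. Origin: centre of the grip's underside (112 mm above the bench in the stand); z runs up along its axis. The lowest 18 mm of the grip are inside the cup.
- grip_center (a point): Middle of the grip, on the axis, 47.5 mm above the grip's underside and 147.5 mm above the shaft's tip.
- depth_band (a point): Centre of the yellow depth band (6 mm tall) on the shaft, 30 mm below the grip's underside, 70 mm above the tip.
- shaft_tip (a point): Lower end of the shaft, 100 mm below the grip's underside.
- reagent_bottle: Amber bottle, 60 mm across, 135 mm tall; leave alone. Origin under its centre.
- sample_jar: White jar with red cap, 54 mm across, 65 mm tall; leave alone. Origin under its centre.
- slide_carton: Cardboard carton 85 x 60 x 40 mm; leave alone. Origin under its centre.
- beaker: Small glass beaker, 54 mm across, 62 mm tall; leave alone. Origin under its centre.
- petri_dish: Closed flat dish, 90 mm across, 16 mm tall; leave alone. Origin under its centre.
- spatula: Steel weighing spatula, 170 mm long, lying flat; leave alone. Origin under its middle.
Mind the look-alikes: they are no part of the job. Several things have the shape of the cover; the one meant has the colours described above. There is more than one size of the homogeniser; the one meant has the size given above.

How it is judged:
On the way, in this order (a step that is already met when the one before it is completed fails the run):
1. the cover sits squarely on the block and is let go (horizontal distance between cover_mouth and block_top below 0.005 m and z of cover_mouth in the frame of block_top between 0.034 and 0.0415 m and angle between cover_mouth's own z axis and vertical below 0.05 rad and (angle between the x axis of cover_mouth and the x axis of block_top, either way round below 0.12 rad or angle between the x axis of cover_mouth and the y axis of block_top, either way round below 0.12 rad) and contact force between each of the arm, the fingers and cover below 0.1 N), for 0.3 s.
2. the homogeniser, held in the gripper, has its tip above the neck (contact force between the fingers and homogeniser above 1 N and z of shaft_tip in the frame of cover_mouth above 0.003 m and horizontal distance between shaft_tip and cover_mouth below 0.03 m), for 0.05 s.
At the end, for the whole second after the job is handed in: Cover flat on the block, within 5 mm of centre, square within 0.12 rad, not touched by the robot; homogeniser gripped, still, upright within 0.07 rad, band within 8 mm of the neck's top, band within 4 mm and tip within 4.5 mm of the mouth's centre seen from above, touching neither cover nor cooler (all of step 1 and contact force between the fingers and homogeniser above 1 N and contact force between homogeniser and cover below 0.2 N and contact force between homogeniser and cooler below 0.2 N and horizontal distance between depth_band and cover_mouth below 0.004 m and horizontal distance between shaft_tip and cover_mouth below 0.0045 m and z of depth_band in the frame of cover_mouth between -0.008 and 0.008 m and angle between homogeniser's own z axis and vertical below 0.07 rad and linear speed of homogeniser below 0.02 m/s); the arm keeps its last pose, push and grip.
It fails at once if the homogeniser touches the cover (contact force between homogeniser and cover above 0.3 N).
It fails at once if the homogeniser touches the cooling unit or its tube (contact force between homogeniser and cooler above 0.3 N).
It fails at once if the cover is let fall (linear speed of cover above 0.4 m/s and contact force between the fingers and cover below 0.05 N).
It fails at once if another thing on the bench is moved or knocked over (distance of any of reagent_bottle, sample_jar, slide_carton, beaker, petri_dish, spatula from where it was at the start of the episode above 0.02 m or angle between any of reagent_bottle, sample_jar, slide_carton, beaker, petri_dish's own z axis and vertical above 0.5 rad).
It also fails if it takes over 61 s, if anything falls off the work surface, if the arm or the gripper's body presses on something with over 40 N, if the wrist force passes 120 N, or if a joint passes its speed limit or range.

ROBOT

A 7-joint arm with a two-finger parallel gripper is mounted at the origin on the work surface. World frame = base frame: x ahead of the robot, y to its left, z up, the work surface at z = 0. Lengths are in m, angles in rad, forces in N, time in s.
With the tool pointing down it reaches from about 0.425 to 0.925 m from the base axis. Payload 6.8 kg.
Tool frame: the origin (TCP) lies at the very end of the fingers, on their centre line; the grasp point (between the pads) lies 19 mm behind it (r.grip_depth is the distance from the TCP to the grasp point, in m); z points along the fingers, y is the direction in which the jaws open and shut (so a half turn about z gives the same grasp; the last joint's range is limited). The gripper opens to 85 mm and grips with 20 to 120 N. Pads are 22 mm wide; open, the fingers measure 114 mm over their backs; the gripper's body (76 mm by 85 mm) begins 54 mm behind the grasp point. The pads swing forward as they close: fully open they stand 13 mm farther back than shut.
Start: joints at [-1.445, 0.477, 0.022, 1.555, -0.011, 1.109, -0.083], TCP at [0.156, 0.657, 0.231] pointing down, gripper open.
Joint ranges: [-2.96, 2.96], [-0.34, 2.1], [-1.41, 1.46], [0.24, 2.44], [-1.37, 4.51], [0.17, 1.92], [-2.96, 2.96]. Speed limits (rad/s): [2.39, 2.39, 3.14, 3.14, 3.14, 3.14, 3.14].

INTERFACE

Orientations are given as a rotation vector (axis times angle).
In Python, from bench import r, grab_frame gives the robot as it stands. The module is installed in compiled form; this text tells all that it offers.
- The arm moves only by the tool play_rows, never from a script. Its argument "increments" is a list of rows, each a list of 7 numbers: the shift along the tool's x, y, z in mm, then the turn, a rotation vector about the tool's x, y, z in rad, then the closure in counts, from 0 (fully open) to 255 (shut). In form: [[tx, ty, tz, rx, ry, rz, claw], ...]. A call has 1 to 5 rows; each row shifts and turns the pose as measured when the row begins, along the tool's axes as they then stand; what a row does not reach is not made up. A row lasts 1/10 s, in which the tool goes at most 50 mm and 8.59 degrees, less where a joint would pass 70% of its speed; a pose out of reach is approached as far as the arm can. A call is refused whole if a number of a shift passes 50 or a number of a turn 0.15, either way. A call with a gripper value outside its range is refused whole. The fingers move at their own pace and stop on an object; "force" is the grip in N (left out, the last holds). Time passes only in rows, so rows that do not move let the fingers close. It gives the time, the measured TCP pose, the force and the opening at its end, in the units of the state.
- r.get_obs(): the state, without advancing time (a new reading comes with each control period).
- grab_frame(name): name is "scene" or "top" or "wrist"; returns a dict with "color" (400x640x3 uint8, blue, green, red), "depth" (400x640 float32, m along the optical axis (not along the pixel's ray), 0 where there is no reading), "K" (3x3 intrinsics, pixels), "T" (4x4, takes a point from camera to world coordinates). Camera axes: x right, y up, looking along -z (the intrinsics and any distortion apply to the point x, -y, -z); pixel columns grow to the right and rows downward; lengths in m; the calibration is good to about 2 mm. The wrist camera is an equidistant fisheye: a pixel r from the principal point sees the ray r / f radians off the axis. A picture is of the moment at which its call begins.
- r.hand_in(): hands the job in, once; it reports no verdict.
The state is a dict: "clock": time; "joints": joint angles; "qvel": joint speeds; "tau": joint torques, N m; "tcp_pos": TCP position; "orientation": TCP orientation; "contact_force": force on the tool from outside, world axes, zero at the start; "moment": the same for the moment, N m; "grip_width": finger opening in m.
Only numpy, scipy, OpenCV 4.12 (cv2) and the standard library are available. Lean on these libraries where they do the work, as an engineer would, in place of code of your own. Each camera call takes 0.05 s, during which the arm holds its last target.

## Working session

There is one attempt and no reset: what is moved stays moved. The work goes in short steps, Python scripts to look and compute and a tool call to move; the robot and the scene stay as the last step left them, time stands still between calls to the robot, and variables do not carry over. Pictures are saved under pics/ and viewed, and the job is handed in when it is done.

Besides the shell and the picture viewer there is one more tool, called after "Request:" in YAML: its name, and indented under it one key for each argument. play_rows: Moves the arm, as the interface text tells. Its arguments: {"type":"object","properties":{"increments":{"type":"array","items":{"type":"array","items":{"type":"number"}}},"force":{"type":"number"}},"required":["increments"]}

```bash
mkdir -p pics; ls; python3 - <<'E'
from bench import r, grab_frame
import cv2
o=r.get_obs(); print({k:o[k] for k in ('clock','tcp_pos','orientation','grip_width','joints')}, r.grip_depth)
import pickle
for n in ("scene","top","wrist"):
    f=grab_frame(n); cv2.imwrite(f"pics/{n}0.png",f["color"]); pickle.dump(f,open(f"{n}0.pkl","wb"))
    print(n,f["K"].tolist(),f["T"].round(3).tolist(), {k for k in f})
E
```

```text
pics
{'clock': 0.0, 'tcp_pos': array([0.15624111, 0.6560468 , 0.23030101]), 'orientation': array([-3.66379032e-01, -3.12006996e+00,  2.93085369e-03]), 'grip_width': 0.08513562216487425, 'joints': array([-1.44511846,  0.47782081,  0.022341  ,  1.55647715, -0.01150678,
        1.10929062, -0.08312179])} 0.0187
scene [[393.2763203588511, 0.0, 325.6330298430607], [0.0, 393.2763203588511, 195.85694086847516], [0.0, 0.0, 1.0]] [[0.901, -0.283, 0.328, 0.911], [0.433, 0.575, -0.694, -0.788], [0.008, 0.768, 0.641, 0.791], [0.0, 0.0, 0.0, 1.0]] {'T', 'color', 'K', 'depth'}
top [[419.5510254380973, 0.0, 314.1706123880833], [0.0, 419.5510254380973, 203.59809181636774], [0.0, 0.0, 1.0]] [[0.021, 0.994, -0.11, 0.447], [-1.0, 0.021, -0.007, -0.083], [-0.004, 0.11, 0.994, 1.279], [0.0, 0.0, 0.0, 1.0]] {'T', 'color', 'K', 'depth'}
wrist [[309.70691628693146, 0.0, 320.68599398757715], [0.0, 309.70691628693146, 198.3370499504569], [0.0, 0.0, 1.0]] [[0.232, -0.92, -0.314, 0.076], [0.973, 0.22, 0.075, 0.676], [-0.0, -0.323, 0.946, 0.375], [0.0, 0.0, 0.0, 1.0]] {'T', 'color', 'K', 'depth'}
```

View pics/scene0.png

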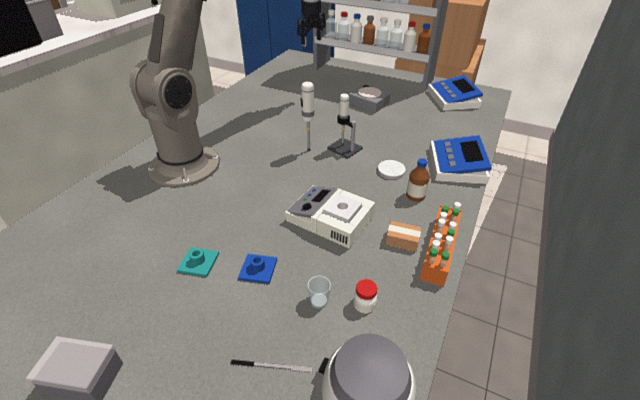

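View pics/top0.png

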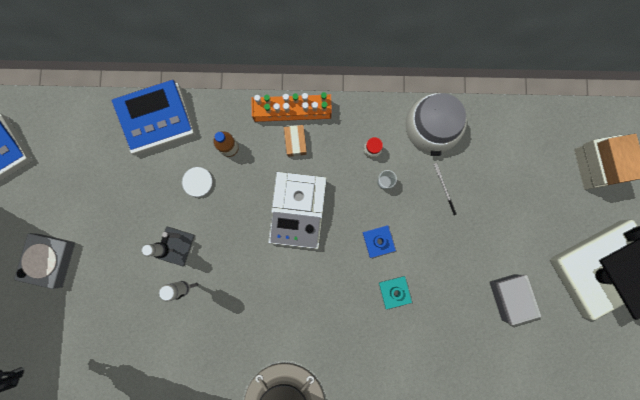

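View pics/wrist0.png

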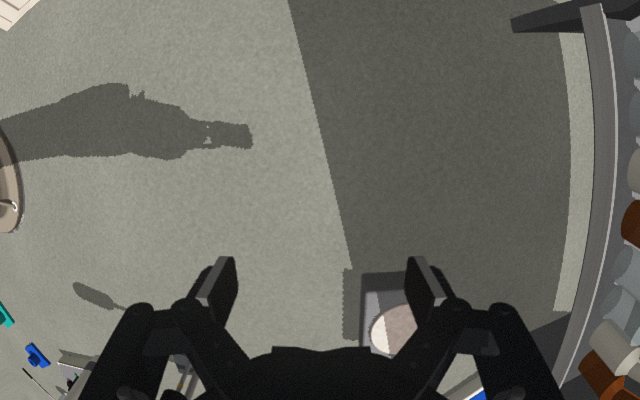

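```bash
python3 - <<'E'
import cv2,numpy as np
s=cv2.imread('pics/scene0.png'); t=cv2.imread('pics/top0.png')
a=cv2.resize(s[70:170,270:430],None,fx=5,fy=5,interpolation=cv2.INTER_CUBIC)
cv2.imwrite('pics/s_z.png',a)
cv2.imwrite('pics/t_z.png',cv2.resize(t[160:320,130:330],None,fx=4,fy=3.7,interpolation=cv2.INTER_CUBIC))
cv2.imwrite('pics/t_z2.png',cv2.resize(t[160:320,260:430],None,fx=4,fy=3.7,interpolation=cv2.INTER_CUBIC))
E
```

```text
(no output)
```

View pics/s_z.png

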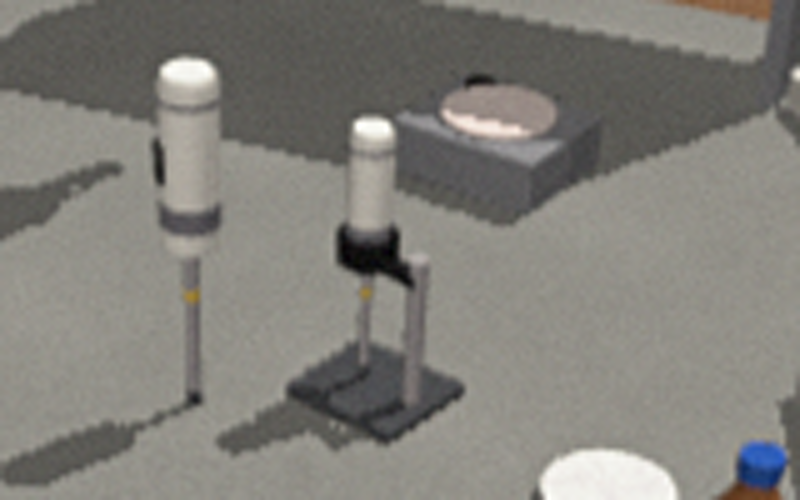

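View pics/t_z.png

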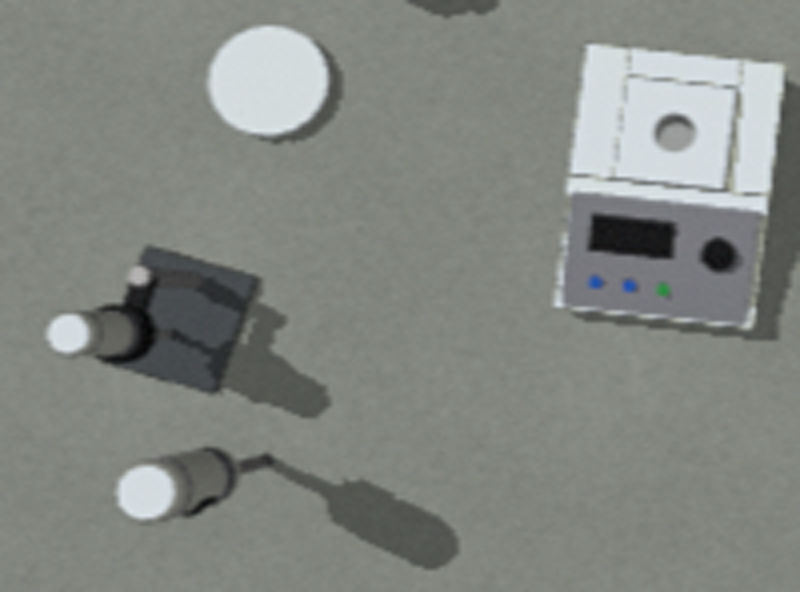

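View pics/t_z2.png

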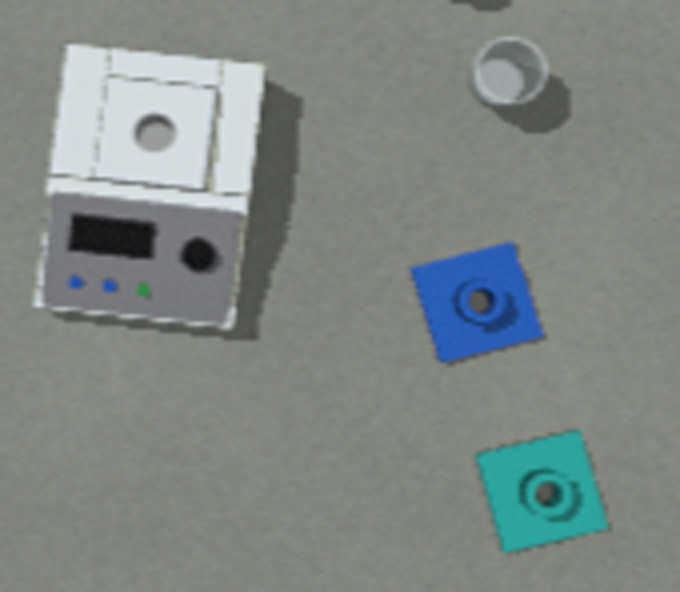

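```bash
cat > h.py <<'E'
import numpy as np, cv2, pickle
from scipy.spatial.transform import Rotation as R
def pts(f):
    K=f["K"];T=f["T"];d=f["depth"]
    v,u=np.mgrid[0:400,0:640].astype(float)
    x=(u-K[0,2])/K[0,0]*d; y=-(v-K[1,2])/K[1,1]*d
    P=np.stack([x,y,-d],-1)@T[:3,:3].T+T[:3,3]
    P[d==0]=np.nan
    return P
def rays(f,uv,fish=False):
    K=f["K"];T=f["T"];uv=np.atleast_2d(uv).astype(float)
    a=(uv[:,0]-K[0,2])/K[0,0]; b=-(uv[:,1]-K[1,2])/K[1,1]
    if fish:
        r=np.hypot(a,b)+1e-12; s=np.sin(r)/r
        D=np.stack([a*s,b*s,-np.cos(r)],-1)
    else: D=np.stack([a,b,-np.ones_like(a)],-1)
    return T[:3,3], D@T[:3,:3].T
def onz(f,uv,z,fish=False):
    o,D=rays(f,uv,fish); return o+D*((z-o[2])/D[:,2])[:,None]
E
python3 - <<'E'
from h import *
for n in("top","scene"):
    f=pickle.load(open(n+"0.pkl","rb"));P=pts(f);c=f["color"].astype(int)
    hsv=cv2.cvtColor(f["color"],cv2.COLOR_BGR2HSV)
    blue=(hsv[...,0]>100)&(hsv[...,0]<125)&(hsv[...,1]>130)
    reg=np.zeros_like(blue)
    if n=="top": reg[215:270,355:405]=1
    else: reg[245:290,230:285]=1
    m=(blue&reg).astype(np.uint8)
    cnt=max(cv2.findContours(m,0,2)[0],key=cv2.contourArea)
    w=P[m>0]; print(n,"blue z pct",np.nanpercentile(w[:,2],[5,25,50,75,95]).round(4))
    q=onz(f,cnt[:,0],0.010)[:,:2]
    rc=cv2.minAreaRect((q*1000).astype(np.float32)); print("cover rect mm",rc)
    # petri, block, stand
    if n=="top":
        wall=(P[...,2])
        g=(c.min(2)>0)
        pl=(P[...,2]>.07)&(P[...,2]<.08)&(P[...,0]>.35)&(P[...,0]<.65)&(abs(P[...,1])<.15)
        cnt=max(cv2.findContours(pl.astype(np.uint8),0,2)[0],key=cv2.contourArea)
        q=onz(f,cnt[:,0],0.075)[:,:2]; print("block",cv2.minAreaRect((q*1000).astype(np.float32)))
        for r0 in [(150,240,260,340),(200,310,140,215)]:
            sub=P[r0[0]:r0[1],r0[2]:r0[3],2]
            print(np.histogram(sub[~np.isnan(sub)],bins=np.arange(-.01,.3,.01)))
E
```

```text
top blue z pct [0.006  0.0091 0.0107 0.0132 0.0387]
cover rect mm ((477.59539794921875, -271.299560546875), (78.81193542480469, 80.19242095947266), 17.086267471313477)
block ((602.951416015625, -29.39051055908203), (79.87556457519531, 80.53746795654297), 84.58824157714844)
(array([1457, 2322,   37,   56,   73,  308,  496, 1713,  673,   28,    0,
          0,    0,    0,    0,    0,    0,    0,    0,    0,    0,    0,
          0,    0,    0,    0,    0,    0,    0,    0]), array([-0.01,  0.  ,  0.01,  0.02,  0.03,  0.04,  0.05,  0.06,  0.07,
        0.08,  0.09,  0.1 ,  0.11,  0.12,  0.13,  0.14,  0.15,  0.16,
        0.17,  0.18,  0.19,  0.2 ,  0.21,  0.22,  0.23,  0.24,  0.25,
        0.26,  0.27,  0.28,  0.29]))
(array([2613, 4204,  435,   13,   10,   13,   14,    9,    9,    6,    7,
         13,   61,   69,   62,   29,   30,   46,   31,   39,   41,  140,
         32,   21,   23,   50,  198,    4,    0,    0]), array([-0.01,  0.  ,  0.01,  0.02,  0.03,  0.04,  0.05,  0.06,  0.07,
        0.08,  0.09,  0.1 ,  0.11,  0.12,  0.13,  0.14,  0.15,  0.16,
        0.17,  0.18,  0.19,  0.2 ,  0.21,  0.22,  0.23,  0.24,  0.25,
        0.26,  0.27,  0.28,  0.29]))
scene blue z pct [0.0066 0.0107 0.012  0.015  0.0394]
cover rect mm ((480.41058349609375, -274.48553466796875), (80.97621154785156, 84.28311157226562), 16.880277633666992)
```

```bash
python3 - <<'E'
from h import *
f=pickle.load(open("top0.pkl","rb"));P=pts(f);c=f["color"]
for nm,(a,b,d,e),z in [("small",(230,270,138,170),.207),("big",(275,310,155,178),.262)]:
    g=(c[a:b,d:e].min(2)>190).astype(np.uint8)
    cnt=max(cv2.findContours(g,0,2)[0],key=cv2.contourArea)
    p=cnt[:,0]+[d,a]; w=P[a:b,d:e][g>0]
    print(nm,np.nanmedian(w,0).round(4)); q=onz(f,p,np.nanmedian(w[:,2]))[:,:2]
    print(cv2.minEnclosingCircle((q*1000).astype(np.float32)), q.mean(0))
s=pickle.load(open("scene0.pkl","rb"));Q=pts(s);c=s["color"]
for nm,u0,u1,v0,v1 in [("small grip",341,348,98,115),("big grip",303,312,90,110),("smallshaft",342,344,130,140),("bigshaft",307,309,125,148),("post",352,354,125,150)]:
    w=Q[v0:v1,u0:u1].reshape(-1,3); print(nm,np.nanmedian(w,0).round(3),np.nanpercentile(w[:,2],[5,95]).round(3))
# foot
m=(P[...,2]>.003)&(cv2.cvtColor(f["color"],cv2.COLOR_BGR2GRAY)<75)
foot=np.zeros(m.shape,np.uint8); foot[225:268,150:197]=(cv2.cvtColor(f["color"],cv2.COLOR_BGR2GRAY)<78)[225:268,150:197]
cv2.imwrite('pics/foot.png',cv2.resize(foot[215:275,130:215]*255,None,fx=6,fy=6))
R0=R.from_rotvec([-.366,-3.12,.003]).as_matrix();print(R0.round(3))
E
```

```text
small [0.4381 0.3473 0.2078]
((438.8238525390625, 347.3878173828125), 12.216622352600098) [0.43852986 0.34811961]
big [0.3374 0.2749 0.2561]
((338.1845703125, 274.8074951171875), 16.453372955322266) [0.33903784 0.27340071]
small grip [0.446 0.335 0.174] [0.145 0.202]
big grip [0.348 0.257 0.21 ] [0.178 0.241]
smallshaft [0.441 0.345 0.057] [0.039 0.075]
bigshaft [0.338 0.27  0.063] [0.021 0.104]
post [0.486 0.329 0.066] [0.022 0.11 ]
[[-0.973  0.231 -0.   ]
 [ 0.231  0.973 -0.002]
 [-0.    -0.002 -1.   ]]
```

```bash
cat >> h.py <<'E'
def plan(p,phi,n=5,step=45,claw=0,smooth=False):
    """rows toward p with tool x at phi deg, tool z down; each row in tool axes at its own start"""
    from bench import r
    o=r.get_obs(); x=np.array(o["tcp_pos"]); Rm=R.from_rotvec(o["orientation"]); 
    a=np.radians(phi); Rt=R.from_matrix(np.array([[np.cos(a),np.sin(a),0],[np.sin(a),-np.cos(a),0],[0,0,-1.]]))
    rows=[]
    for i in range(n):
        d=np.array(p)-x; L=np.linalg.norm(d); s=min(1,step/1000/max(L,1e-9)); d=d*s
        w=(Rm.inv()*Rt).as_rotvec(); k=min(1,.14/max(np.linalg.norm(w),1e-9)); w=w*k
        rows.append([float(round(v,1)) for v in Rm.inv().apply(d)*1000]+[float(round(v,3)) for v in w]+[claw])
        x=x+d; Rm=Rm*R.from_rotvec(w)
        if s==1 and k==1: break
    print("t",round(o["clock"],2),"tcp",np.array(o["tcp_pos"]).round(4),"phi",phi_now(o).round(2),"w",round(o["grip_width"],4),"F",np.array(o["contact_force"]).round(1),"j",np.array(o["joints"]).round(2))
    print(rows)
def phi_now(o):
    M=R.from_rotvec(o["orientation"]).as_matrix()
    return np.array([np.degrees(np.arctan2(M[1,0],M[0,0])),np.degrees(np.arccos(-M[2,2]))])
E
python3 -c "
from h import *
plan([.35,.55,.40],150)"
```

```text
t 0.15 tcp [0.1563 0.6562 0.2306] phi [1.666e+02 8.000e-02] w 0.0855 F [-0.6 -0.4 -0.6] j [-1.45  0.48  0.02  1.56 -0.01  1.11 -0.08]
[[-34.4, -9.5, -27.4, -0.001, 0.0, 0.14, 0], [-35.4, -4.6, -27.4, -0.001, 0.0, 0.14, 0], [-35.7, 0.4, -27.4, -0.0, 0.0, 0.01, 0], [-35.7, 0.8, -27.4, 0.0, -0.0, 0.0, 0], [-35.7, 0.8, -27.4, 0.0, -0.0, 0.0, 0]]
```

Request:
play_rows:
  increments:
    - [-34.4, -9.5, -27.4, 0, 0, 0.14, 0]
    - [-35.4, -4.6, -27.4, 0, 0, 0.14, 0]
    - [-35.7, 0.4, -27.4, 0, 0, 0.01, 0]
    - [-35.7, 0.8, -27.4, 0, 0, 0, 0]
    - [-35.7, 0.8, -27.4, 0, 0, 0, 0]
  force: 40

```text
clock: 0.65
tcp_pos: [0.3083, 0.5682, 0.3638]
orientation: [-0.809, -3.031, 0.024]
contact_force: [1.1, 0.3, -0.4]
grip_width: 0.0855
```

```bash
python3 -c "
from h import *
plan([.58,.25,.38],115)"
```

```text
t 0.65 tcp [0.3083 0.5682 0.3638] phi [150.1    0.93] w 0.0855 F [ 1.1  0.3 -0.4] j [-1.27  0.35  0.15  1.45 -0.05  1.36 -0.08]
[[-42.4, -15.1, -1.5, -0.004, 0.001, 0.14, 0], [-44.1, -9.0, -1.6, -0.004, 0.001, 0.14, 0], [-44.9, -2.8, -1.7, -0.004, 0.001, 0.14, 0], [-44.8, 3.5, -1.7, -0.004, 0.001, 0.14, 0], [-43.9, 9.7, -1.7, -0.001, 0.0, 0.053, 0]]
```

Request:
play_rows:
  increments:
    - [-42.4, -15.1, -1.5, -0.004, 0.001, 0.14, 0]
    - [-44.1, -9.0, -1.6, -0.004, 0.001, 0.14, 0]
    - [-44.9, -2.8, -1.7, -0.004, 0.001, 0.14, 0]
    - [-44.8, 3.5, -1.7, -0.004, 0.001, 0.14, 0]
    - [-43.9, 9.7, -1.7, -0.001, 0, 0.053, 0]

```text
clock: 1.15
tcp_pos: [0.4588, 0.3921, 0.3762]
orientation: [-1.717, -2.63, -0.015]
contact_force: [-0.0, -0.1, 0.9]
grip_width: 0.0853
```

```bash
python3 -c "
from h import *
plan([.6,.0,.38],107)"
```

```text
t 1.15 tcp [0.4588 0.3921 0.3762] phi [113.73   0.54] w 0.0853 F [-0.  -0.1  0.9] j [-1.08  0.26  0.34  1.56 -0.09  1.33 -0.31]
[[-44.9, -3.1, -0.7, 0.007, -0.006, 0.117, 0], [-44.9, 2.2, -0.4, -0.0, 0.0, -0.0, 0], [-44.9, 2.2, -0.4, -0.0, -0.0, -0.0, 0], [-44.9, 2.2, -0.4, -0.0, -0.0, -0.0, 0], [-44.9, 2.2, -0.4, -0.0, -0.0, -0.0, 0]]
```

Request:
play_rows:
  increments:
    - [-45, -3, -0.5, 0.007, -0.006, 0.117, 0]
    - [-45, 2, -0.5, 0, 0, 0, 0]
    - [-45, 2, -0.5, 0, 0, 0, 0]
    - [-45, 2, -0.5, 0, 0, 0, 0]
    - [-45, 2, -0.5, 0, 0, 0, 0]

```text
clock: 1.65
tcp_pos: [0.5361, 0.1703, 0.3775]
orientation: [1.878, 2.518, -0.002]
contact_force: [0.9, 0.8, -0.0]
grip_width: 0.0855
```

```bash
python3 -c "
from h import *
plan([.6,-.03,.36],107)"
```

```text
t 1.65 tcp [0.5361 0.1703 0.3775] phi [1.0658e+02 7.0000e-02] w 0.0855 F [ 0.9  0.8 -0. ] j [-0.83  0.19  0.49  1.65 -0.09  1.32 -0.04]
[[-44.8, 0.9, 3.8, -0.001, 0.001, -0.007, 0], [-44.8, 0.5, 3.7, 0.0, -0.0, -0.0, 0], [-44.8, 0.5, 3.7, -0.0, 0.0, -0.0, 0], [-44.8, 0.5, 3.7, 0.0, 0.0, -0.0, 0], [-30.9, 0.4, 2.6, -0.0, -0.0, -0.0, 0]]
```

Request:
play_rows:
  increments:
    - [-45, 0.5, 3.5, 0, 0, -0.007, 0]
    - [-45, 0.5, 3.5, 0, 0, 0, 0]
    - [-45, 0.5, 3.5, 0, 0, 0, 0]
    - [-45, 0.5, 3.5, 0, 0, 0, 0]
    - [0, 0, 0, 0, 0, 0, 0]

```text
clock: 2.15
tcp_pos: [0.5911, -0.0169, 0.3633]
orientation: [1.88, 2.514, -0.004]
contact_force: [-0.2, 0.6, 0.7]
grip_width: 0.0855
```

```bash
python3 -c "
from h import *
from bench import grab_frame
f=grab_frame('wrist'); pickle.dump(f,open('wrist1.pkl','wb')); cv2.imwrite('pics/wrist1.png',f['color'])
plan([.478,-.272,.2],107)"
```

```text
t 2.2 tcp [ 0.5909 -0.0133  0.3632] phi [1.0663e+02 7.0000e-02] w 0.0855 F [ 0.5  0.8 -0.6] j [-0.55  0.27  0.59  1.62 -0.15  1.3   0.36]
[[-29.7, -25.1, 22.6, -0.001, 0.001, -0.006, 0], [-29.6, -25.3, 22.5, 0.0, -0.0, 0.0, 0], [-29.6, -25.3, 22.5, -0.0, -0.0, 0.0, 0], [-29.6, -25.3, 22.5, 0.0, -0.0, 0.0, 0], [-29.6, -25.3, 22.5, -0.0, -0.0, 0.0, 0]]
```

View pics/wrist1.png

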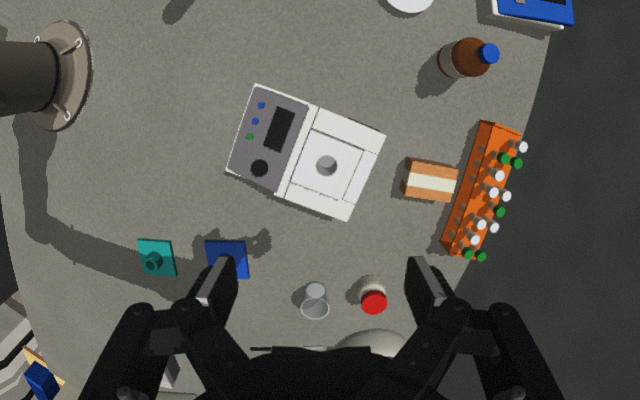

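```bash
python3 - <<'E'
from h import *
f=pickle.load(open("wrist1.pkl","rb"));c=f["color"]
g=cv2.cvtColor(c,cv2.COLOR_BGR2GRAY)
cv2.imwrite('pics/w1z.png',cv2.resize(c[90:235,250:400],None,fx=4,fy=4,interpolation=cv2.INTER_CUBIC))
m=(g[145:186,305:350]<205).astype(np.uint8)
cnt=max(cv2.findContours(m,0,2)[0],key=cv2.contourArea)
p=cnt[:,0]+[305,145]; q=onz(f,p,.075,True)[:,:2]*1000
print(cv2.boundingRect(p), cv2.minEnclosingCircle(q.astype(np.float32)), cv2.fitEllipse(q.astype(np.float32)))
t=pickle.load(open("top0.pkl","rb")); gt=cv2.cvtColor(t["color"],cv2.COLOR_BGR2GRAY)
m=(gt[180:210,285:315]<205).astype(np.uint8)
cnt=max(cv2.findContours(m,0,2)[0],key=cv2.contourArea); p=cnt[:,0]+[285,180]; q=onz(t,p,.075)[:,:2]*1000
print("top",cv2.boundingRect(p),cv2.fitEllipse(q.astype(np.float32)))
# block plate via red mask: bench height check of top depth
P=pts(t); print("bench z",np.nanmedian(P[300:350,300:350,2]))
E
```

```text
(315, 155, 23, 22) ((604.1199951171875, -29.08744239807129), 16.40931510925293) ((604.1605224609375, -28.96149444580078), (31.371252059936523, 31.510639190673828), 1.548235297203064)
top (293, 190, 12, 11) ((602.90478515625, -27.83312225341797), (31.075664520263672, 32.85085678100586), 7.970483779907227)
bench z 0.0005316622868914989
```

View pics/w1z.png

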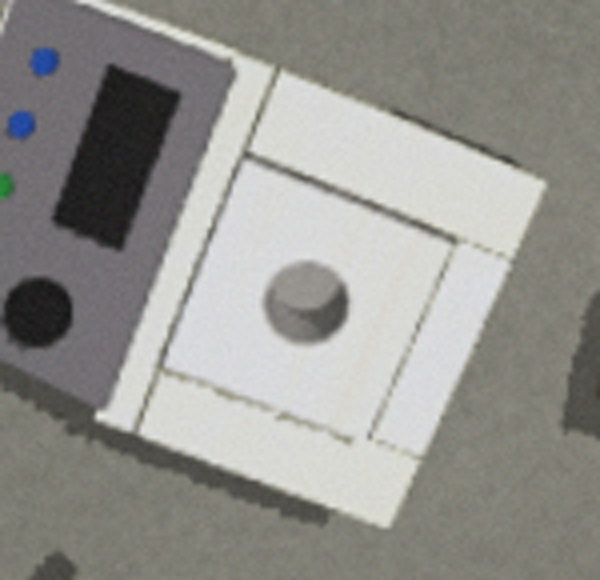

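```bash
python3 - <<'E'
from h import *
f=pickle.load(open("wrist1.pkl","rb"))
p=(np.array([[243,158],[457,240],[370,437],[163,370]])-1.5)/4+[250,90]
q=onz(f,p,.075,True)[:,:2]*1000;print(q.round(1),q.mean(0))
for i in range(4):
    d=q[(i+1)%4]-q[i];print(np.hypot(*d).round(1),np.degrees(np.arctan2(d[1],d[0])).round(1))
p=(np.array([[275,68],[547,185],[388,527],[135,433]])-1.5)/4+[250,90]
q=onz(f,p,.064,True)[:,:2]*1000;print(q.round(1),q.mean(0))
for i in range(4):
    d=q[(i+1)%4]-q[i];print(np.hypot(*d).round(1),np.degrees(np.arctan2(d[1],d[0])).round(1))
E
```

```text
[[568.2  14.9]
 [648.9   8.7]
 [641.4 -70.6]
 [561.4 -67.3]] [604.97789776 -28.55955101]
81.0 -4.4
79.7 -95.4
80.1 177.6
82.5 85.3
[[ 570.    48. ]
 [ 676.3   36.7]
 [ 661.4 -107.4]
 [ 557.2  -97.7]] [616.24416788 -30.09167754]
106.9 -6.0
144.9 -95.9
104.6 174.7
146.2 85.0
```

Request:
play_rows:
  increments:
    - [-30, -25, 22, 0, 0, -0.006, 0]
    - [-30, -25, 22, 0, 0, 0, 0]
    - [-30, -25, 22, 0, 0, 0, 0]
    - [-30, -25, 22, 0, 0, 0, 0]
    - [-30, -25, 22, 0, 0, 0, 0]

```text
clock: 2.7
tcp_pos: [0.5196, -0.1847, 0.2509]
orientation: [1.84, 2.543, 0.011]
contact_force: [0.6, -0.5, 0.5]
grip_width: 0.0852
```

```bash
python3 -c "
from h import *
plan([.478,-.272,.2],107)"
```

```text
t 2.7 tcp [ 0.5196 -0.1847  0.2509] phi [108.24   0.43] w 0.0852 F [ 0.6 -0.5  0.5] j [-0.29  0.29  0.64  1.87 -0.2   1.05  0.75]
[[-28.8, -27.7, 20.7, 0.007, -0.002, 0.022, 0], [-29.4, -26.9, 21.0, -0.0, -0.0, 0.0, 0], [-12.6, -11.5, 9.0, 0.0, 0.0, 0.0, 0]]
```

Request:
play_rows:
  increments:
    - [-29, -28, 15, 0.007, -0.002, 0.022, 0]
    - [-13, -20, 10, 0, 0, 0, 0]
    - [0, 0, 0, 0, 0, 0, 0]

```text
clock: 3.0
tcp_pos: [0.4817, -0.2411, 0.2216]
orientation: [-1.87, -2.517, 0.003]
contact_force: [-1.0, -0.1, 1.3]
grip_width: 0.0854
```

```bash
python3 -c "
from h import *
from bench import grab_frame
f=grab_frame('wrist'); pickle.dump(f,open('wrist2.pkl','wb')); cv2.imwrite('pics/wrist2.png',f['color'])
plan([.478,-.272,.15],107)"
```

```text
t 3.05 tcp [ 0.4834 -0.2398  0.2222] phi [106.91   0.27] w 0.0852 F [-0.1 -0.3 -0.8] j [-0.19  0.31  0.66  1.92 -0.22  0.99  0.87]
[[-16.7, -8.1, 41.0, -0.004, -0.003, -0.002, 0], [-12.6, -6.3, 31.2, 0.0, -0.0, -0.0, 0]]
```

View pics/wrist2.png

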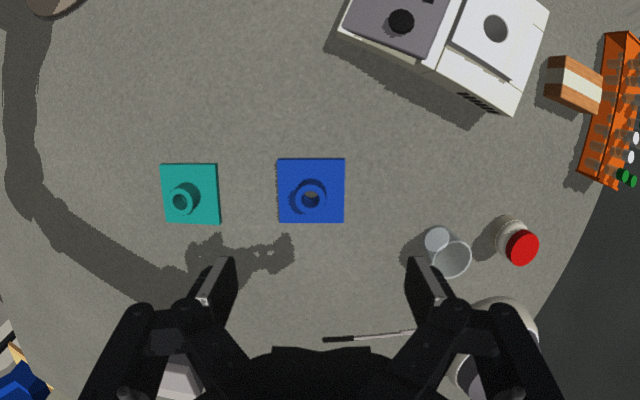

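```bash
cat > cov.py <<'E'
from h import *
def cover(f):
    hsv=cv2.cvtColor(f["color"],cv2.COLOR_BGR2HSV)
    m=((hsv[...,0]>100)&(hsv[...,0]<125)&(hsv[...,1]>110)).astype(np.uint8)
    return m
E
python3 - <<'E'
from cov import *
f=pickle.load(open("wrist2.pkl","rb"));m=cover(f);m[:150]=0;m[235:]=0;m[:,:250]=0;m[:,370:]=0
cnt=max(cv2.findContours(m,0,2)[0],key=cv2.contourArea);print(cv2.boundingRect(cnt))
q=onz(f,cnt[:,0],.010,True)[:,:2]*1000;print(cv2.minAreaRect(q.astype(np.float32)))
cv2.imwrite('pics/w2z.png',cv2.resize(f["color"][145:235,265:360],None,fx=6,fy=6,interpolation=cv2.INTER_CUBIC))
# bore at mouth: dark region
g=cv2.cvtColor(f["color"],cv2.COLOR_BGR2HSV);sub=((g[175:220,290:335,1]<110)|(g[175:220,290:335,2]<60)).astype(np.uint8)
for c in cv2.findContours(sub,0,2)[0]:
    if cv2.contourArea(c)>40:
        p=c[:,0]+[290,175];print(cv2.boundingRect(p),cv2.minEnclosingCircle((onz(f,p,.038,True)[:,:2]*1000).astype(np.float32)))
E
```

```text
(277, 158, 68, 65)
((478.3403015136719, -271.15576171875), (80.80516052246094, 81.37928009033203), 16.947521209716797)
(305, 191, 13, 9) ((478.7367858886719, -266.95654296875), 7.065787315368652)
```

View pics/w2z.png

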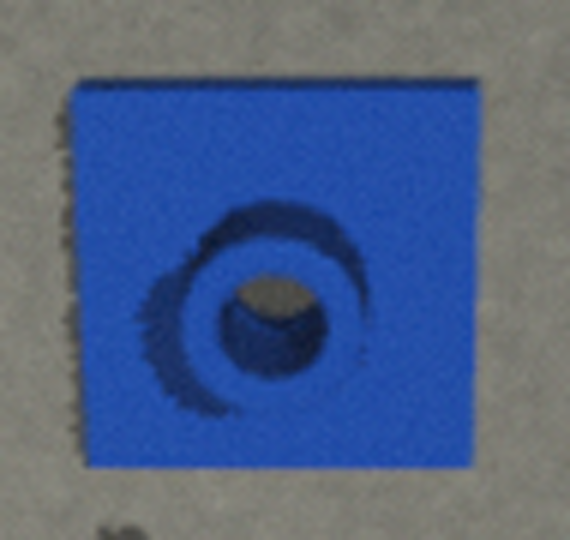

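```bash
python3 - <<'E'
from h import *
f=pickle.load(open("wrist2.pkl","rb"))
z=lambda a:(np.array(a)-2.5)/6+[265,145]
q=onz(f,z([[76,90],[478,87],[472,467],[86,467]]),.01,True)[:,:2]*1000;print(q.round(1),q.mean(0))
print(onz(f,z([[272,325],[272,327]]),.038,True)*1000)
E
```

```text
[[ 429.9 -245.3]
 [ 505.2 -222.2]
 [ 529.  -298.9]
 [ 451.8 -322.4]] [ 478.97422962 -272.19250531]
[[ 478.79605774 -271.54222913   38.        ]
 [ 478.90543142 -271.92049027   38.        ]]
```

Request:
play_rows:
  increments:
    - [-17, -8, 41, -0.004, -0.003, -0.002, 0]
    - [-14, -6, 40, 0, 0, 0, 0]
    - [0, 0, 30, 0, 0, 0, 0]
    - [0, 0, 0, 0, 0, 0, 0]

```text
clock: 3.45
tcp_pos: [0.4888, -0.2659, 0.1105]
orientation: [1.846, 2.534, 0.014]
contact_force: [-1.1, 0.1, 0.4]
grip_width: 0.0857
```

```bash
python3 -c "
from h import *
plan([.4788,-.2718,.06],107,step=20)"
```

```text
t 3.45 tcp [ 0.4888 -0.2659  0.1105] phi [107.86   0.63] w 0.0857 F [-1.1  0.1  0.4] j [-0.05  0.48  0.57  1.98 -0.38  0.77  1.05]
[[-1.0, -4.6, 19.4, 0.011, -0.0, 0.015, 0], [-1.0, -4.4, 19.5, -0.0, -0.0, 0.0, 0], [-0.6, -2.6, 11.5, 0.0, -0.0, 0.0, 0]]
```

Request:
play_rows:
  increments:
    - [-1.5, -6, 20, 0.011, 0, 0.015, 0]
    - [-1.5, -6, 20, 0, 0, 0, 0]
    - [0, 0, 10, 0, 0, 0, 0]
    - [0, 0, 0, 0, 0, 0, 0]

```text
clock: 3.85
tcp_pos: [0.4871, -0.267, 0.064]
orientation: [1.852, 2.53, 0.009]
contact_force: [1.3, 0.3, -0.4]
grip_width: 0.0855
```

```bash
python3 -c "
from h import *
plan([.4788,-.2718,.014],107,step=20)"
```

```text
t 3.85 tcp [ 0.4871 -0.267   0.064 ] phi [107.59   0.46] w 0.0855 F [ 1.3  0.3 -0.4] j [-0.01  0.55  0.52  2.01 -0.44  0.68  1.1 ]
[[-0.8, -3.8, 19.6, 0.008, 0.001, 0.01, 0], [-0.9, -3.7, 19.6, 0.0, -0.0, -0.0, 0], [-0.5, -2.0, 10.7, -0.0, 0.0, -0.0, 0]]
```

Request:
play_rows:
  increments:
    - [-1, -9, 0, 0.008, 0, 0.01, 0]
    - [0, 0, 0, 0, 0, 0, 0]

```text
clock: 4.05
tcp_pos: [0.4807, -0.2701, 0.0663]
orientation: [1.864, 2.524, 0.001]
contact_force: [0.3, -0.4, -0.0]
grip_width: 0.0857
```

```bash
python3 -c "
from h import *
plan([.4788,-.2718,.014],107,step=20)"
```

```text
t 4.05 tcp [ 0.4807 -0.2701  0.0663] phi [107.11   0.2 ] w 0.0857 F [ 0.3 -0.4 -0. ] j [-0.01  0.55  0.53  2.01 -0.43  0.69  1.09]
[[-0.4, -0.9, 20.0, 0.003, 0.002, 0.002, 0], [-0.4, -0.9, 20.0, 0.0, 0.0, 0.0, 0], [-0.2, -0.6, 12.4, 0.0, 0.0, 0.0, 0]]
```

Request:
play_rows:
  increments:
    - [0, -4, 18, 0.003, 0.002, 0.002, 0]
    - [0, -4, 15, 0, 0, 0, 0]
    - [0, -3, 8, 0, 0, 0, 0]
    - [0, 0, 0, 0, 0, 0, 0]

```text
clock: 4.45
tcp_pos: [0.4738, -0.2744, 0.0286]
orientation: [1.864, 2.519, 0.004]
contact_force: [-0.0, 0.2, -0.7]
grip_width: 0.0852
```

```bash
python3 -c "
from h import *
plan([.4788,-.2718,.014],107,step=20)"
```

```text
t 4.45 tcp [ 0.4738 -0.2744  0.0286] phi [107.02   0.46] w 0.0852 F [-0.   0.2 -0.7] j [ 0.04  0.6   0.48  2.04 -0.48  0.6   1.15]
[[1.1, 5.5, 14.6, 0.006, 0.005, 0.0, 0]]
```

Request:
play_rows:
  increments:
    - [1, 4, 14, 0.006, 0.005, 0, 0]
    - [0, 0, 0, 0, 0, 0, 0]
    - [0, 0, 0, 0, 0, 0, 0]

```text
clock: 4.75
tcp_pos: [0.4793, -0.2725, 0.015]
orientation: [1.867, 2.524, 0.002]
contact_force: [-0.5, -0.4, 0.6]
grip_width: 0.0856
```

```bash
python3 -c "
from h import *
plan([.4788,-.2718,.014],107,step=20)"
```

```text
t 4.75 tcp [ 0.4793 -0.2725  0.015 ] phi [107.03   0.14] w 0.0856 F [-0.5 -0.4  0.6] j [ 0.05  0.63  0.46  2.03 -0.49  0.59  1.15]
[[0.8, -0.3, 1.0, 0.002, 0.001, 0.001, 0]]
```

Request:
play_rows:
  increments:
    - [0.8, -0.3, 0, 0.002, 0.001, 0, 255]
    - [0, 0, 0, 0, 0, 0, 255]
    - [0, 0, 0, 0, 0, 0, 255]
    - [0, 0, 0, 0, 0, 0, 255]
    - [0, 0, 0, 0, 0, 0, 255]
  force: 35

```text
clock: 5.25
tcp_pos: [0.4795, -0.2719, 0.016]
orientation: [1.867, 2.525, 0.001]
contact_force: [0.2, 1.1, -1.3]
grip_width: 0.0336
```

```bash
python3 -c "
from h import *
plan([.4788,-.2718,.10],107,step=20)"
```

```text
t 5.25 tcp [ 0.4795 -0.2719  0.016 ] phi [1.0705e+02 7.0000e-02] w 0.0336 F [ 0.2  1.1 -1.3] j [ 0.05  0.63  0.47  2.03 -0.49  0.6   1.15]
[[0.1, -0.1, -20.0, 0.001, 0.001, 0.001, 0], [0.1, -0.1, -20.0, 0.0, 0.0, 0.0, 0], [0.1, -0.1, -20.0, 0.0, 0.0, 0.0, 0], [0.1, -0.1, -20.0, 0.0, 0.0, 0.0, 0], [0.0, -0.0, -4.0, 0.0, 0.0, 0.0, 0]]
```

Request:
play_rows:
  increments:
    - [0, 0, -5, 0, 0, 0, 255]
    - [0, 0, -10, 0, 0, 0, 255]
    - [0, 0, -20, 0, 0, 0, 255]
    - [0, 0, -20, 0, 0, 0, 255]
    - [0, 0, -20, 0, 0, 0, 255]

```text
clock: 5.75
tcp_pos: [0.4768, -0.2709, 0.0928]
orientation: [-1.865, -2.521, 0.002]
contact_force: [-0.2, 0.3, -2.0]
grip_width: 0.034
```

```bash
python3 -c "
from h import *
from bench import grab_frame
for n in('wrist','scene'):
    f=grab_frame(n); pickle.dump(f,open(n+'3.pkl','wb')); cv2.imwrite('pics/'+n+'3.png',f['color'])
plan([.4788,-.2718,.17],107,step=20)"
```

```text
t 5.85 tcp [ 0.4787 -0.272   0.0944] phi [1.07e+02 2.00e-02] w 0.0335 F [ 0.5 -0.3 -1.1] j [-0.03  0.51  0.57  2.   -0.4   0.74  1.07]
[[0.1, 0.0, -20.0, 0.0, -0.0, -0.0, 0], [0.1, 0.0, -20.0, -0.0, 0.0, -0.0, 0], [0.1, 0.0, -20.0, 0.0, -0.0, -0.0, 0], [0.0, 0.0, -15.6, -0.0, -0.0, -0.0, 0]]
```

View pics/wrist3.png

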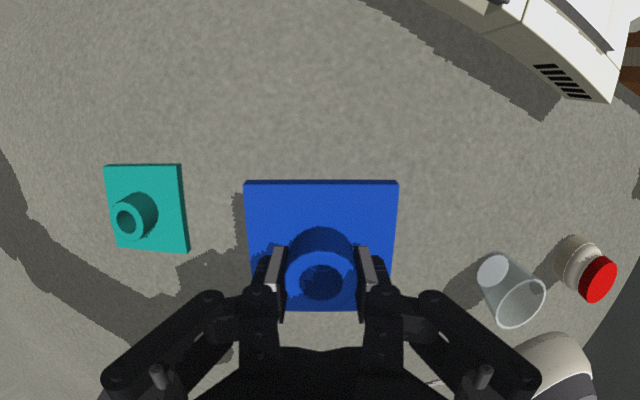

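View pics/scene3.png

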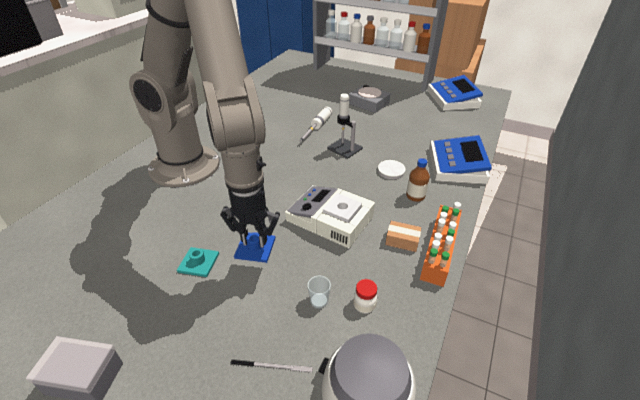

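```bash
python3 - <<'E'
from h import *
f=pickle.load(open("wrist3.pkl","rb"))
cv2.imwrite('pics/w3z.png',cv2.resize(f["color"][165:325,230:415],None,fx=4,fy=3.5,interpolation=cv2.INTER_CUBIC))
print(f["T"].round(3)[:3,3])
E
```

```text
[ 0.454 -0.192  0.237]
```

View pics/w3z.png

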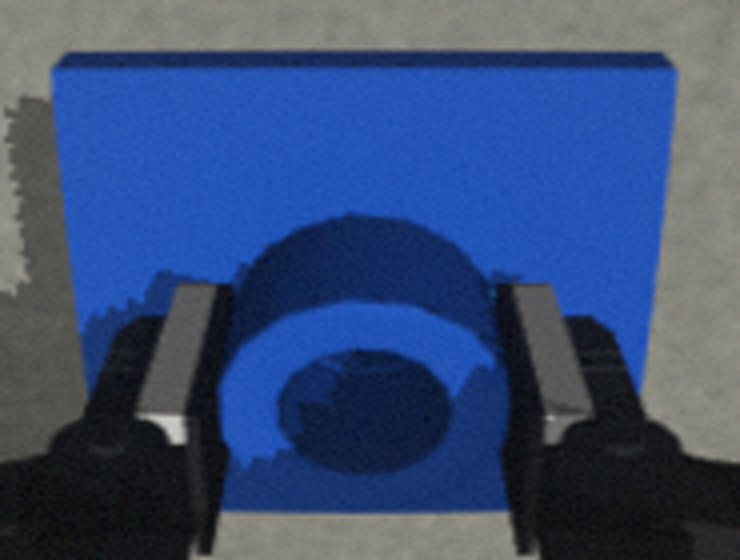

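```bash
python3 - <<'E'
from h import *
f=pickle.load(open("wrist3.pkl","rb"))
z=lambda a:(np.array(a,float)+[-1.5,-1.25])/[4,3.5]+[230,165]
b=.0944-.016
A=onz(f,z([[52,68],[677,68]]),b+.01,True)*1000; print(A.round(1),np.linalg.norm(A[1]-A[0]),np.degrees(np.arctan2(*(A[1]-A[0])[1::-1])))
B=onz(f,z([[230,512],[500,512]]),b+.01,True)*1000;print(B.round(1))
u=np.array([np.cos(np.radians(107)),np.sin(np.radians(107)),0]); 
t=np.array([478.7,-272,0])
print("front/back edge along tool x rel tcp",((A-t)@u).round(1),((B-t)@u).round(1))
v=np.array([u[1],-u[0],0]);print("lateral",((A-t)@v).round(1))
C=onz(f,z([[365,411]]),b+.038,True)*1000;print(C.round(1),(C-t)@u,(C-t)@v)
for h in(.088,.092,.084): 
  A=onz(f,z([[52,68],[677,68]]),h,True)*1000;print(h,np.linalg.norm(A[1]-A[0]))
E
```

```text
[[ 428.1 -243.8   88.4]
 [ 504.4 -220.4   88.4]] 79.74180686462861 17.021119086174462
[[ 470.1 -314.9   88.4]
 [ 509.5 -302.8   88.4]]
front/back edge along tool x rel tcp [41.8 41.8] [-38.5 -38.5]
lateral [-40.1  39.6]
[[ 477.9 -269.7  116.4]] [2.41404761] [-0.13039088]
0.088 79.95609376302366
0.092 77.8132247790727
0.084 82.0989627469747
```

```bash
python3 -c "
from h import *
plan([.6037,-.0299,.20],84.8,n=10,step=40,claw=255)"
```

```text
t 5.85 tcp [ 0.4787 -0.272   0.0944] phi [1.07e+02 2.00e-02] w 0.0335 F [ 0.5 -0.3 -1.1] j [-0.03  0.51  0.57  2.   -0.4   0.74  1.07]
[[26.7, 26.1, -14.4, 0.0, -0.0, 0.14, 255], [30.1, 22.1, -14.4, 0.0, -0.0, 0.14, 255], [32.9, 17.7, -14.5, 0.0, -0.0, 0.107, 255], [34.6, 14.0, -14.5, -0.0, 0.0, 0.0, 255], [34.6, 14.0, -14.5, 0.0, 0.0, -0.0, 255], [34.6, 14.0, -14.5, 0.0, 0.0, 0.0, 255], [34.6, 14.0, -14.5, 0.0, 0.0, -0.0, 255], [10.5, 4.3, -4.4, 0.0, 0.0, 0.0, 255]]
```

Slower and lifting first.

Request:
play_rows:
  increments:
    - [0, 0, -30, 0, 0, 0.05, 255]
    - [5, 5, -30, 0, 0, 0.06, 255]
    - [18, 16, -25, 0, 0, 0.07, 255]
    - [26, 18, -15, 0, 0, 0.07, 255]
    - [30, 18, -8, 0, 0, 0.07, 255]

```text
clock: 6.35
tcp_pos: [0.5228, -0.189, 0.204]
orientation: [-2.27, -2.167, 0.004]
contact_force: [0.4, 0.1, -0.8]
grip_width: 0.0335
```

```bash
python3 -c "
from h import *
plan([.6037,-.0299,.19],84.8,n=10,step=30,claw=255)"
```

```text
t 6.35 tcp [ 0.5228 -0.189   0.204 ] phi [87.35  0.25] w 0.0335 F [ 0.4  0.1 -0.8] j [-0.35  0.38  0.75  1.91 -0.31  0.98  0.5 ]
[[27.3, 12.3, 2.3, -0.004, -0.001, 0.044, 255], [27.8, 11.1, 2.3, 0.0, -0.0, -0.0, 255], [27.8, 11.1, 2.3, -0.0, -0.0, -0.0, 255], [27.8, 11.1, 2.3, -0.0, -0.0, -0.0, 255], [27.8, 11.1, 2.3, -0.0, -0.0, -0.0, 255], [26.9, 10.8, 2.3, -0.0, -0.0, -0.0, 255]]
```

Request:
play_rows:
  increments:
    - [28, 13, 2, -0.004, -0.001, 0.044, 255]
    - [30, 13, 2, 0, 0, 0, 255]
    - [30, 13, 2, 0, 0, 0, 255]
    - [28, 13, 2, 0, 0, 0, 255]
    - [20, 8, 0, 0, 0, 0, 255]

```text
clock: 6.85
tcp_pos: [0.5964, -0.05, 0.1948]
orientation: [-2.32, -2.117, -0.002]
contact_force: [0.4, -0.8, -1.2]
grip_width: 0.0336
```

```bash
python3 -c "
from h import *
plan([.6037,-.0299,.14],84.8,n=10,step=20,claw=255)"
```

```text
t 6.85 tcp [ 0.5964 -0.05    0.1948] phi [8.475e+01 8.000e-02] w 0.0336 F [ 0.4 -0.8 -1.2] j [-0.55  0.46  0.71  1.82 -0.36  0.99  0.22]
[[7.0, 1.8, 18.6, 0.0, -0.001, -0.001, 255], [7.0, 1.9, 18.6, -0.0, 0.0, -0.0, 255], [6.6, 1.7, 17.5, -0.0, -0.0, 0.0, 255]]
```

Request:
play_rows:
  increments:
    - [7, 2, 18, 0, 0, 0, 255]
    - [7, 2, 18, 0, 0, 0, 255]
    - [7, 2, 17, 0, 0, 0, 255]
    - [0, 0, 0, 0, 0, 0, 255]
    - [0, 0, 0, 0, 0, 0, 255]

```text
clock: 7.35
tcp_pos: [0.6048, -0.0228, 0.1367]
orientation: [-2.31, -2.124, 0.0]
contact_force: [0.1, -0.8, -0.3]
grip_width: 0.0341
```

```bash
python3 -c "
from h import *
plan([.6037,-.0299,.12],84.8,n=10,step=20,claw=255)"
```

```text
t 7.35 tcp [ 0.6048 -0.0228  0.1367] phi [85.21  0.21] w 0.0341 F [ 0.1 -0.8 -0.3] j [-0.54  0.55  0.66  1.84 -0.42  0.9   0.23]
[[-7.2, -0.5, 16.7, -0.003, -0.002, 0.007, 255]]
```

Request:
play_rows:
  increments:
    - [-6, 0, 16, -0.003, -0.002, 0.007, 255]
    - [0, 0, 0, 0, 0, 0, 255]

```text
clock: 7.55
tcp_pos: [0.6045, -0.0302, 0.1216]
orientation: [2.321, 2.116, 0.002]
contact_force: [0.2, 0.5, -1.3]
grip_width: 0.0339
```

```bash
python3 -c "
from h import *
from bench import grab_frame
for n in('wrist','scene','top'):
    f=grab_frame(n); pickle.dump(f,open(n+'4.pkl','wb')); cv2.imwrite('pics/'+n+'4.png',f['color'])
    if n=='wrist': cv2.imwrite('pics/w4z.png',cv2.resize(f['color'][140:325,210:435],None,fx=3.5,fy=3.2,interpolation=cv2.INTER_CUBIC))
plan([.6037,-.0299,.1],84.8,n=10,step=20,claw=255)"
```

```text
t 7.7 tcp [ 0.6065 -0.0293  0.1236] phi [84.8   0.32] w 0.034 F [-0.   0.1 -1. ] j [-0.53  0.56  0.65  1.85 -0.44  0.86  0.25]
[[-0.8, -2.4, 19.8, 0.005, -0.001, -0.0, 255], [-0.1, -0.4, 3.7, 0.0, 0.0, -0.0, 255]]
```

View pics/w4z.png

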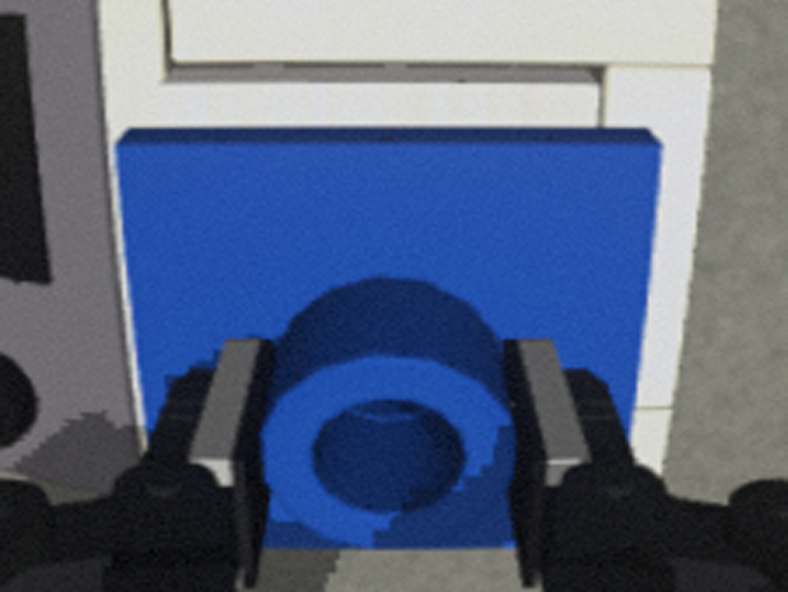

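View pics/scene4.png

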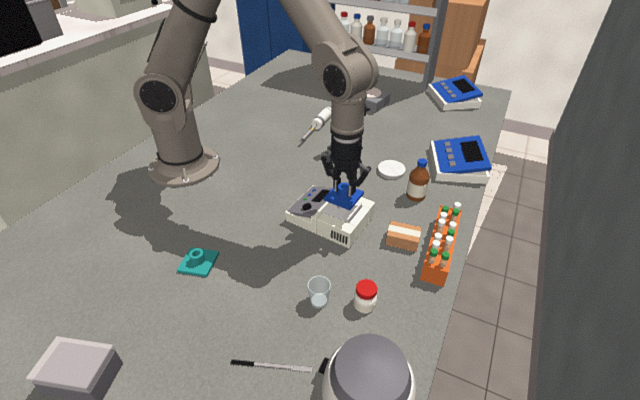

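```bash
python3 - <<'E'
from h import *
f=pickle.load(open("wrist4.pkl","rb"))
z=lambda a:(np.array(a,float)+[-1.25,-1.1])/[3.5,3.2]+[210,140]
D=onz(f,z([[166,82],[603,83],[603,115]]),.075,True)*1000;print("block",D.round(1))
t=np.array([606.5,-29.3,0]);ph=np.radians(84.8)
u=np.array([np.cos(ph),np.sin(ph),0]);v=np.array([u[1],-u[0],0])
print(((D-t)@u).round(1),((D-t)@v).round(1))
b=.1236-.016
A=onz(f,z([[117,144],[661,144],[270,548],[510,548]]),b+.01,True)*1000
print("cover u",((A-t)@u).round(1),"v",((A-t)@v).round(1), np.linalg.norm(A[1]-A[0]))
C=onz(f,z([[389,456]]),b+.038,True)*1000;print((C-t)@u,(C-t)@v)
E
```

```text
block [[569.   14.3  75. ]
 [648.4   6.6  75. ]
 [648.1  -0.   75. ]]
[40.  39.6 32.9] [-41.3  38.4  38.8]
cover u [ 39.5  39.3 -40.4 -40.6] v [-40.2  38.8 -21.6  20.2] 79.04530322845356
[0.49394834] [-0.88689148]
```

Request:
play_rows:
  increments:
    - [0, -2, 12, 0.005, -0.001, 0, 255]
    - [0, -1, 12, 0, 0, 0, 255]
    - [0, 0, 0, 0, 0, 0, 255]

```text
clock: 8.0
tcp_pos: [0.6046, -0.0285, 0.0996]
orientation: [2.319, 2.118, 0.005]
contact_force: [-0.0, 0.1, -1.7]
grip_width: 0.0341
```

```bash
python3 -c "
from h import *
plan([.6053,-.029,.093],84.8,n=10,step=20,claw=255)"
```

```text
t 8.0 tcp [ 0.6046 -0.0285  0.0996] phi [84.83  0.19] w 0.0341 F [-0.   0.1 -1.7] j [-0.51  0.59  0.63  1.87 -0.46  0.82  0.27]
[[-0.4, 0.8, 6.6, 0.003, -0.002, 0.0, 255]]
```

Request:
play_rows:
  increments:
    - [-0.4, 0.6, 6, 0.003, -0.002, 0, 255]
    - [0, 0, 0, 0, 0, 0, 255]
    - [0, 0, 0, 0, 0, 0, 255]

```text
clock: 8.3
tcp_pos: [0.605, -0.029, 0.0926]
orientation: [-2.319, -2.119, 0.002]
contact_force: [-0.1, -0.4, -1.0]
grip_width: 0.0339
```

```bash
python3 -c "
from h import *
plan([.6053,-.029,.091],84.8,n=10,step=20,claw=255)"
```

```text
t 8.3 tcp [ 0.605  -0.029   0.0926] phi [8.483e+01 8.000e-02] w 0.0339 F [-0.1 -0.4 -1. ] j [-0.51  0.6   0.62  1.87 -0.47  0.82  0.27]
[[-0.0, 0.3, 1.6, -0.001, 0.001, 0.001, 255]]
```

Request:
play_rows:
  increments:
    - [0, 0, 1.5, 0, 0, 0, 255]
    - [0, 0, 0, 0, 0, 0, 255]

```text
clock: 8.5
tcp_pos: [0.6053, -0.029, 0.0912]
orientation: [2.319, 2.119, -0.002]
contact_force: [0.1, -0.1, -2.5]
grip_width: 0.034
```

```bash
python3 -c "
from h import *
plan([.6053,-.029,.09],84.8,n=10,step=20,claw=255)"
```

```text
t 8.5 tcp [ 0.6053 -0.029   0.0912] phi [8.483e+01 7.000e-02] w 0.034 F [ 0.1 -0.1 -2.5] j [-0.5   0.61  0.62  1.87 -0.47  0.81  0.27]
[[-0.0, 0.0, 1.2, -0.001, 0.001, 0.001, 255]]
```

Request:
play_rows:
  increments:
    - [0, 0, 1.2, 0, 0, 0, 255]
    - [0, 0, 0, 0, 0, 0, 255]

```text
clock: 8.7
tcp_pos: [0.6057, -0.0291, 0.0912]
orientation: [2.319, 2.119, 0.0]
contact_force: [0.3, 0.1, -1.8]
grip_width: 0.0337
```

```bash
python3 -c "
from h import *
plan([.6053,-.029,.09],84.8,n=10,step=20,claw=255)
from bench import grab_frame
f=grab_frame('wrist'); pickle.dump(f,open('wrist5.pkl','wb'))
cv2.imwrite('pics/w5z.png',cv2.resize(f['color'][140:325,210:435],None,fx=3.5,fy=3.2,interpolation=cv2.INTER_CUBIC))
"
```

```text
t 8.7 tcp [ 0.6057 -0.0291  0.0912] phi [8.482e+01 1.000e-02] w 0.0337 F [ 0.3  0.1 -1.8] j [-0.5   0.61  0.62  1.87 -0.47  0.81  0.27]
[[0.0, -0.4, 1.2, 0.0, 0.0, 0.0, 255]]
```

View pics/w5z.png

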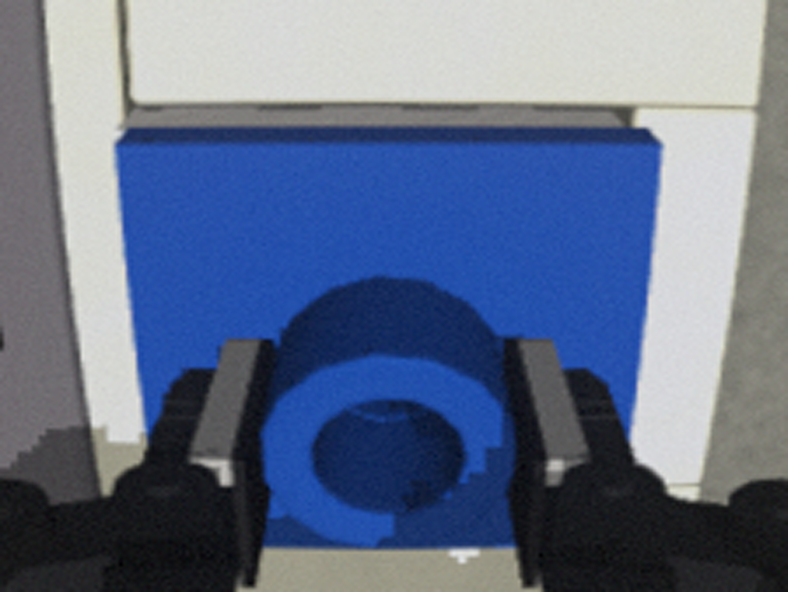

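```bash
cp /dev/null /dev/null; python3 - <<'E'
from h import *
f=pickle.load(open("wrist5.pkl","rb"))
cv2.imwrite('pics/w5zz.png',np.hstack([cv2.resize(f['color'][165:190,a:a+40],None,fx=10,fy=10,interpolation=cv2.INTER_CUBIC) for a in(230,370)]))
E
```

```text
cp: '/dev/null' and '/dev/null' are the same file
```

View pics/w5zz.png

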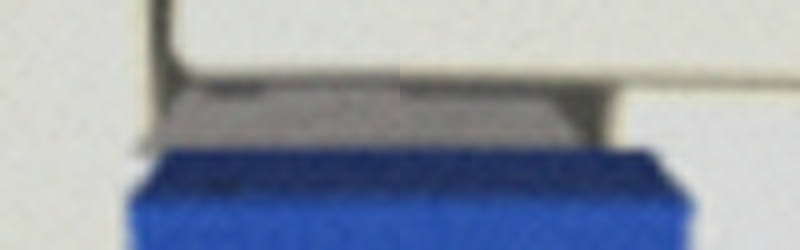

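```bash
python3 - <<'E'
from h import *
f=pickle.load(open("wrist5.pkl","rb"))
def z(x,y): return [ (230 if x<400 else 330)+x/10-.45, 165+y/10-.45]
t=np.array([605.7,-29.1,0]);ph=np.radians(84.82)
u=np.array([np.cos(ph),np.sin(ph),0]);v=np.array([u[1],-u[0],0])
for nm,P,h in [("base .064",[z(178,85),z(552,88)],.064),("top .075",[z(153,150),z(588,150)],.075),("groove .064",[z(150,140),z(612,120)],.064),("cover under",[z(165,150),z(650,150)],.0755),("cover top",[z(130,198),z(692,200)],.0855)]:
    D=onz(f,P,h,True)*1000-t;print(nm,(D@u).round(1),(D@v).round(1), "mid v",((D@v).mean()).round(2),"w",np.ptp(D@v).round(1))
E
```

```text
base .064 [40.8 40.5] [-41.4  38.2] mid v -1.63 w 79.6
top .075 [39.9 39.8] [-40.4  38. ] mid v -1.19 w 78.4
groove .064 [37.5 38.6] [-43.4  41.9] mid v -0.74 w 85.2
cover under [40.  39.9] [-39.6  41.4] mid v 0.9 w 81.0
cover top [40.2 40. ] [-39.1  41.3] mid v 1.1 w 80.4
```

Request:
play_rows:
  increments:
    - [0, 0, -4, 0, 0, 0, 255]
    - [0, -2.2, 0, 0, 0, 0, 255]
    - [0, 0, 0, 0, 0, 0, 255]

```text
clock: 9.05
tcp_pos: [0.6034, -0.0289, 0.0955]
orientation: [2.319, 2.118, 0.0]
contact_force: [0.5, 0.1, -0.4]
grip_width: 0.0339
```

```bash
python3 -c "
from h import *
plan([.6035,-.029,.0905],84.8,n=10,step=20,claw=255)"
```

```text
t 9.05 tcp [ 0.6034 -0.0289  0.0955] phi [8.482e+01 4.000e-02] w 0.0339 F [ 0.5  0.1 -0.4] j [-0.51  0.6   0.62  1.87 -0.47  0.82  0.27]
[[-0.1, 0.1, 5.0, 0.001, 0.0, 0.0, 255]]
```

Request:
play_rows:
  increments:
    - [0, 0, 4, 0, 0, 0, 255]
    - [0, 0, 1, 0, 0, 0, 255]
    - [0, 0, 0.5, 0, 0, 0, 255]
    - [0, 0, 0, 0, 0, 0, 255]

```text
clock: 9.45
tcp_pos: [0.6035, -0.0288, 0.0909]
orientation: [-2.319, -2.119, -0.002]
contact_force: [-0.7, -0.0, -1.0]
grip_width: 0.0336
```

```bash
python3 -c "
from h import *
plan([.6035,-.029,.0905],84.8,n=10,step=20,claw=255)
from bench import grab_frame
f=grab_frame('wrist'); pickle.dump(f,open('wrist6.pkl','wb'))
cv2.imwrite('pics/w6zz.png',np.hstack([cv2.resize(f['color'][165:190,a:a+40],None,fx=10,fy=10,interpolation=cv2.INTER_CUBIC) for a in(230,370)]))
"
```

```text
t 9.45 tcp [ 0.6035 -0.0288  0.0909] phi [8.482e+01 6.000e-02] w 0.0336 F [-0.7 -0.  -1. ] j [-0.5   0.6   0.62  1.88 -0.47  0.81  0.27]
[[-0.2, 0.0, 0.4, 0.0, -0.001, 0.0, 255]]
```

View pics/w6zz.png

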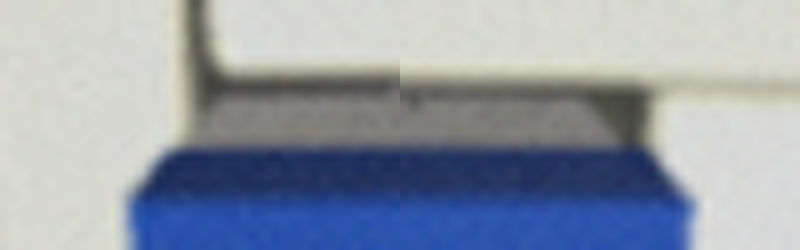

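Request:
play_rows:
  increments:
    - [0, 0, 0.7, 0, 0, 0, 255]
    - [0, 0, 0, 0, 0, 0, 120]
    - [0, 0, 0, 0, 0, 0, 60]
    - [0, 0, 0, 0, 0, 0, 30]
    - [0, 0, 0, 0, 0, 0, 30]

```text
clock: 10.0
tcp_pos: [0.6038, -0.0288, 0.0904]
orientation: [-2.319, -2.119, -0.002]
contact_force: [-0.9, -1.0, -0.0]
grip_width: 0.0756
```

Request:
play_rows:
  increments:
    - [0, 0, 0, 0, 0, 0, 20]
    - [0, 0, -15, 0, 0, 0, 20]
    - [0, 0, -25, 0, 0, 0, 20]
    - [0, 0, -25, 0, 0, 0, 20]
    - [0, 0, 0, 0, 0, 0, 20]

```text
clock: 10.5
tcp_pos: [0.6035, -0.0295, 0.1595]
orientation: [-2.32, -2.117, 0.0]
contact_force: [0.2, -0.6, -0.1]
grip_width: 0.0785
```

```bash
python3 -c "
from h import *
plan([.6035,-.029,.25],84.8,n=10,step=40,claw=0)
from bench import grab_frame
for n in('wrist','top','scene'):
    f=grab_frame(n); pickle.dump(f,open(n+'7.pkl','wb')); cv2.imwrite('pics/'+n+'7.png',f['color'])
"
```

```text
t 10.5 tcp [ 0.6035 -0.0295  0.1595] phi [8.477e+01 3.000e-02] w 0.0785 F [ 0.2 -0.6 -0.1] j [-0.56  0.52  0.68  1.83 -0.4   0.93  0.22]
[[0.2, -0.0, -40.0, -0.0, -0.0, -0.001, 0], [0.2, -0.0, -40.0, 0.0, -0.0, -0.0, 0], [0.1, -0.0, -10.5, -0.0, -0.0, -0.0, 0]]
```

View pics/wrist7.png

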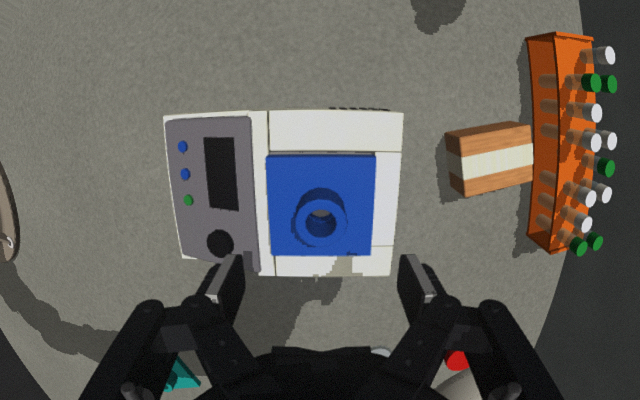

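View pics/scene7.png

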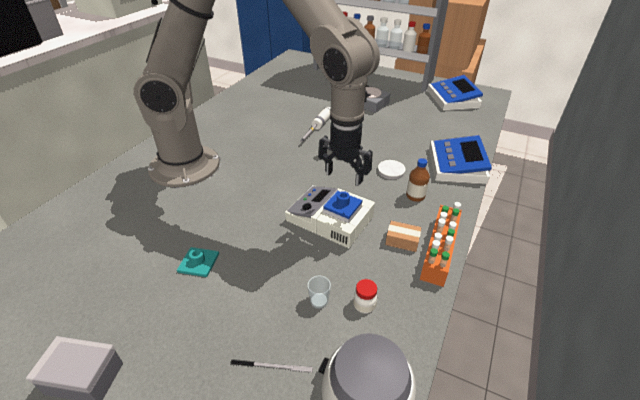

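```bash
python3 - <<'E'
from cov import *
f=pickle.load(open("wrist7.pkl","rb"));print(f["T"][:3,3])
m=cover(f);m[:148]=0;m[265:]=0;m[:,:262]=0;m[:,380:]=0
cnt=max(cv2.findContours(m,0,2)[0],key=cv2.contourArea);print(cv2.boundingRect(cnt))
q=onz(f,cnt[:,0],.085,True)[:,:2]*1000;print(cv2.minAreaRect(q.astype(np.float32)))
cv2.imwrite('pics/w7z.png',cv2.resize(f["color"][145:285,250:410],None,fx=5,fy=4.2,interpolation=cv2.INTER_CUBIC))
E
```

```text
[0.6121134  0.053375   0.30371407]
(266, 155, 110, 101)
((604.5987548828125, -28.062782287597656), (81.6105728149414, 80.33244323730469), 84.82704162597656)
```

View pics/w7z.png

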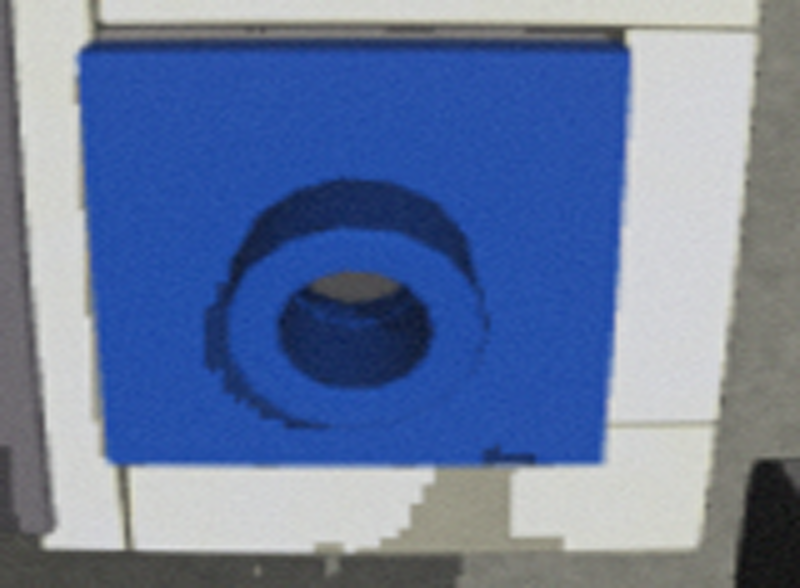

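```bash
python3 - <<'E'
from h import *
f=pickle.load(open("wrist7.pkl","rb"))
z=lambda a:(np.array(a,float)+[-2,-1.6])/[5,4.2]+[250,145]
print(onz(f,z([[355,330],[357,328]]),.113,True)*1000)
q=onz(f,z([[80,47],[629,47],[604,463],[108,463]]),.085,True)*1000;print(q.round(1),q.mean(0))
E
python3 -c "
from h import *
plan([.52,.15,.37],110,n=6,step=45,claw=0)"
```

```text
[[604.66775061 -28.49029467 113.        ]
 [604.96626128 -28.1689085  113.        ]]
[[568.7  15.6  85. ]
 [647.9   8.3  85. ]
 [641.2 -72.4  85. ]
 [561.1 -65.   85. ]] [604.74157555 -28.37432847  85.        ]
t 10.65 tcp [ 0.6011 -0.0288  0.1556] phi [84.81  0.35] w 0.0788 F [-0.4 -0.3 -0.3] j [-0.55  0.52  0.68  1.84 -0.4   0.93  0.22]
[[26.4, -15.2, -33.1, -0.002, -0.0, -0.14, 0], [28.3, -11.3, -33.1, -0.002, -0.0, -0.14, 0], [29.6, -7.2, -33.2, -0.002, -0.0, -0.14, 0], [30.3, -2.9, -33.2, -0.0, -0.0, -0.02, 0], [30.3, -2.3, -33.2, -0.0, -0.0, -0.0, 0], [30.3, -2.3, -33.2, -0.0, -0.0, -0.0, 0]]
```

Request:
play_rows:
  increments:
    - [20, -10, -40, 0, 0, -0.12, 0]
    - [28, -10, -38, 0, 0, -0.12, 0]
    - [30, -7, -36, 0, 0, -0.12, 0]
    - [30, -3, -33, 0, 0, -0.08, 0]
    - [30, -2, -33, 0, 0, 0, 0]

```text
clock: 11.15
tcp_pos: [0.5426, 0.1034, 0.3321]
orientation: [-1.781, -2.57, 0.033]
contact_force: [0.2, 0.8, 1.0]
grip_width: 0.0853
```

```bash
python3 -c "
from h import *
f=pickle.load(open('top7.pkl','rb'));cv2.imwrite('pics/t7z.png',cv2.resize(f['color'][200:320,110:250],None,fx=5,fy=5,interpolation=cv2.INTER_CUBIC))
plan([.46,.27,.37],125,n=6,step=45,claw=0)"
```

```text
t 11.15 tcp [0.5426 0.1034 0.3321] phi [110.55   1.49] w 0.0853 F [0.2 0.8 1. ] j [-0.84  0.23  0.65  1.74 -0.14  1.25  0.21]
[[43.9, -4.7, -8.8, -0.014, -0.002, -0.139, 0], [44.1, 1.6, -9.0, -0.012, -0.002, -0.113, 0], [43.6, 6.6, -9.0, 0.0, 0.0, -0.0, 0], [43.6, 6.6, -9.0, -0.0, -0.0, -0.0, 0], [9.4, 1.4, -1.9, 0.0, 0.0, -0.0, 0]]
```

View pics/t7z.png

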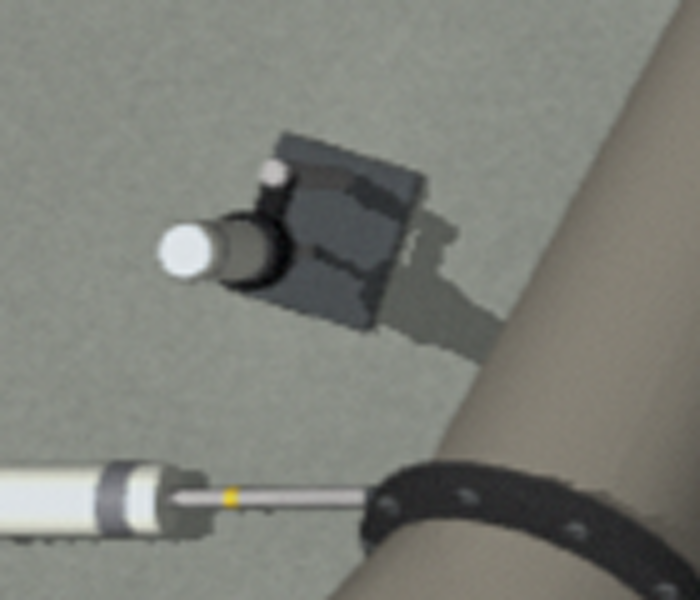

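Request:
play_rows:
  increments:
    - [44, -5, -8, -0.014, -0.002, -0.139, 0]
    - [44, 1, -8, -0.012, -0.002, -0.13, 0]
    - [43, 6, -8, 0, 0, -0.12, 0]
    - [38, 10, -4, 0, 0, -0.1, 0]
    - [0, 0, 0, 0, 0, 0, 0]

```text
clock: 11.65
tcp_pos: [0.4572, 0.2649, 0.3628]
orientation: [1.07, 2.952, 0.005]
contact_force: [-0.3, -0.0, 0.3]
grip_width: 0.0852
```

```bash
python3 -c "
from h import *
plan([.4388,.3477,.37],140,n=6,step=45,claw=0)
from bench import grab_frame
for n in('wrist',):
    f=grab_frame(n); pickle.dump(f,open(n+'8.pkl','wb')); cv2.imwrite('pics/'+n+'8.png',f['color'])
"
```

```text
t 11.65 tcp [0.4572 0.2649 0.3628] phi [140.13   0.22] w 0.0852 F [-0.3 -0.   0.3] j [-1.06  0.12  0.47  1.75 -0.06  1.27  0.3 ]
[[35.5, 27.4, -3.7, 0.004, 0.001, 0.002, 0], [31.7, 24.3, -3.4, -0.0, -0.0, 0.0, 0]]
```

View pics/wrist8.png

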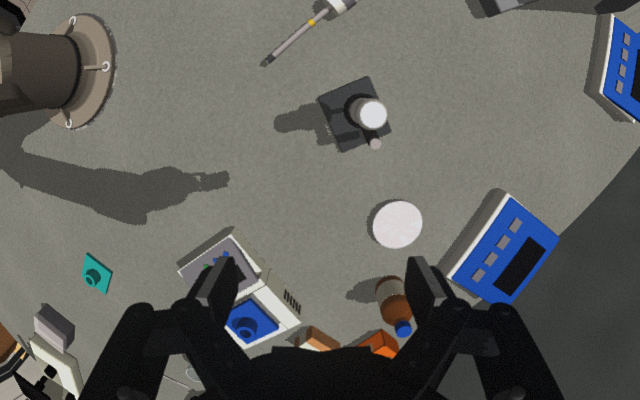

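```bash
python3 - <<'E'
from h import *
f=pickle.load(open("wrist8.pkl","rb"));c=f["color"]
g=np.zeros(c.shape[:2],np.uint8);g[90:140,345:395]=(c[90:140,345:395].min(2)>190)
cnt=max(cv2.findContours(g,0,2)[0],key=cv2.contourArea);print(cv2.boundingRect(cnt))
q=onz(f,cnt[:,0],.207,True)[:,:2]*1000;print(cv2.minEnclosingCircle(q.astype(np.float32)),cv2.fitEllipse(q.astype(np.float32)))
cv2.imwrite('pics/w8z.png',cv2.resize(c[70:160,310:400],None,fx=6,fy=6,interpolation=cv2.INTER_CUBIC))
E
```

```text
(360, 102, 27, 26)
((440.2899169921875, 347.4853515625), 12.8565092086792) ((440.3462829589844, 347.5226135253906), (24.724119186401367, 24.81731414794922), 140.04110717773438)
```

View pics/w8z.png

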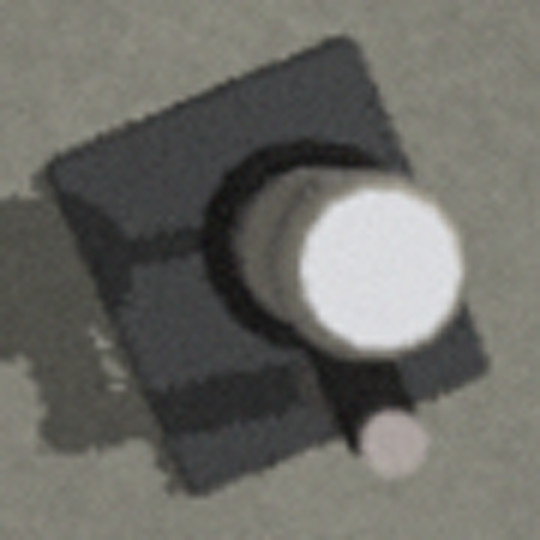

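Request:
play_rows:
  increments:
    - [36, 27, 10, 0.004, 0.001, 0.002, 0]
    - [30, 24, 20, 0, 0, 0, 0]
    - [0, 0, 20, 0, 0, 0, 0]
    - [0, 0, 0, 0, 0, 0, 0]

```text
clock: 12.1
tcp_pos: [0.4437, 0.3404, 0.309]
orientation: [1.1, 2.941, -0.009]
contact_force: [0.2, -0.7, -0.2]
grip_width: 0.0859
```

```bash
python3 -c "
from h import *
plan([.440,.3475,.26],140,n=6,step=45,claw=0)"
```

```text
t 12.1 tcp [0.4437 0.3404 0.309 ] phi [138.99   0.34] w 0.0859 F [ 0.2 -0.7 -0.2] j [-1.12  0.23  0.43  1.76 -0.1   1.18  0.19]
[[6.9, 2.9, 44.4, -0.005, 0.003, -0.018, 0], [0.7, 0.3, 4.5, -0.0, 0.0, 0.0, 0]]
```

Request:
play_rows:
  increments:
    - [8, 4, 30, -0.005, 0.003, -0.018, 0]
    - [0, 0, 15, 0, 0, 0, 0]
    - [0, 0, 0, 0, 0, 0, 0]

```text
clock: 12.4
tcp_pos: [0.4434, 0.3445, 0.2635]
orientation: [1.085, 2.946, -0.002]
contact_force: [0.0, 0.3, 0.0]
grip_width: 0.0854
```

```bash
python3 -c "
from h import *
plan([.440,.3475,.225],140,n=6,step=45,claw=0)"
```

```text
t 12.4 tcp [0.4434 0.3445 0.2635] phi [1.3957e+02 1.3000e-01] w 0.0854 F [0.  0.3 0. ] j [-1.11  0.27  0.41  1.82 -0.12  1.08  0.21]
[[4.6, 0.1, 38.5, -0.001, 0.002, -0.008, 0]]
```

Request:
play_rows:
  increments:
    - [6, 1, 20, 0, 0.002, -0.008, 0]
    - [1, 0, 12, 0, 0, 0, 0]
    - [0, 0, 0, 0, 0, 0, 0]

```text
clock: 12.7
tcp_pos: [0.4422, 0.3472, 0.2339]
orientation: [1.084, 2.947, 0.002]
contact_force: [1.1, -0.6, 1.1]
grip_width: 0.0858
```

```bash
python3 -c "
from h import *
plan([.440,.3475,.18],140,n=6,step=15,claw=0)"
```

```text
t 12.7 tcp [0.4422 0.3472 0.2339] phi [139.61   0.15] w 0.0858 F [ 1.1 -0.6  1.1] j [-1.11  0.3   0.41  1.85 -0.14  1.02  0.22]
[[0.5, -0.4, 15.0, 0.002, 0.001, -0.007, 0], [0.5, -0.3, 15.0, 0.0, 0.0, 0.0, 0], [0.5, -0.3, 15.0, -0.0, 0.0, 0.0, 0], [0.3, -0.2, 8.9, 0.0, -0.0, 0.0, 0]]
```

Request:
play_rows:
  increments:
    - [2, -1, 15, 0.002, 0.001, -0.007, 0]
    - [2, -0.3, 15, 0, 0, 0, 0]
    - [1, 0, 15, 0, 0, 0, 0]
    - [1, 0, 10, 0, 0, 0, 0]
    - [0, 0, 0, 0, 0, 0, 0]

```text
clock: 13.2
tcp_pos: [0.4395, 0.3498, 0.179]
orientation: [1.076, 2.948, 0.007]
contact_force: [-1.5, -0.0, -0.2]
grip_width: 0.0854
```

```bash
python3 -c "
from h import *
plan([.440,.3475,.142],140,n=6,step=15,claw=0)"
```

```text
t 13.2 tcp [0.4395 0.3498 0.179 ] phi [139.89   0.31] w 0.0854 F [-1.5 -0.  -0.2] j [-1.09  0.36  0.39  1.91 -0.17  0.9   0.25]
[[-0.8, -0.7, 15.0, 0.005, 0.001, -0.002, 0], [-0.8, -0.6, 15.0, -0.0, -0.0, 0.0, 0], [-0.4, -0.3, 7.0, -0.0, 0.0, -0.0, 0]]
```

Request:
play_rows:
  increments:
    - [-0.5, -0.7, 14, 0.005, 0.001, 0, 0]
    - [-0.5, -0.6, 13, 0, 0, 0, 0]
    - [0, 0, 6, 0, 0, 0, 0]
    - [0, 0, 0, 0, 0, 0, 0]

```text
clock: 13.6
tcp_pos: [0.4403, 0.3484, 0.1441]
orientation: [1.078, 2.95, 0.002]
contact_force: [-0.6, -0.3, 0.5]
grip_width: 0.0856
```

```bash
python3 -c "
from h import *
plan([.440,.3475,.145],140,n=6,step=15,claw=0)
from bench import grab_frame
for n in('wrist','scene'):
    f=grab_frame(n); pickle.dump(f,open(n+'9.pkl','wb')); cv2.imwrite('pics/'+n+'9.png',f['color'])
plan([.440,.3475,.145],140,n=6,step=15,claw=0)
"
```

```text
t 13.6 tcp [0.4403 0.3484 0.1441] phi [1.3987e+02 9.0000e-02] w 0.0856 F [-0.6 -0.3  0.5] j [-1.07  0.41  0.37  1.93 -0.2   0.83  0.27]
[[-0.3, -0.9, -0.9, 0.002, 0.0, -0.002, 0]]
t 13.7 tcp [0.4407 0.3487 0.1451] phi [139.87   0.16] w 0.0854 F [-0.1 -0.3  0.5] j [-1.07  0.41  0.37  1.93 -0.2   0.83  0.27]
[[-0.3, -1.4, 0.1, 0.003, 0.0, -0.002, 0]]
```

View pics/wrist9.png

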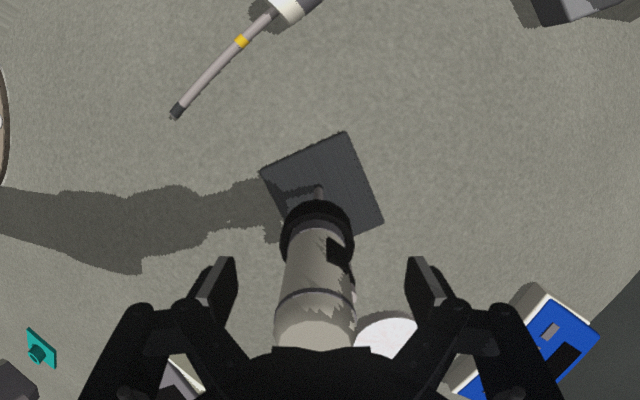

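Request:
play_rows:
  increments:
    - [-0.3, -1.2, 0, 0.003, 0, -0.002, 0]
    - [0, 0, 0, 0, 0, 0, 0]
    - [0, 0, 0, 0, 0, 0, 0]

```text
clock: 14.0
tcp_pos: [0.4408, 0.3481, 0.1462]
orientation: [1.074, 2.951, 0.003]
contact_force: [0.4, -0.9, -0.4]
grip_width: 0.0856
```

```bash
python3 -c "
from h import *
plan([.440,.3475,.145],140,n=6,step=15,claw=0)"
```

```text
t 14.0 tcp [0.4408 0.3481 0.1462] phi [1.3999e+02 1.1000e-01] w 0.0856 F [ 0.4 -0.9 -0.4] j [-1.07  0.41  0.37  1.93 -0.19  0.84  0.28]
[[0.3, -1.0, 1.2, 0.002, 0.0, -0.0, 0]]
```

Request:
play_rows:
  increments:
    - [0.2, -0.5, 0.5, 0.002, 0, 0, 255]
    - [0, 0, 0, 0, 0, 0, 255]
    - [0, 0, 0, 0, 0, 0, 255]
    - [0, 0, 0, 0, 0, 0, 255]
    - [0, 0, 0, 0, 0, 0, 255]
  force: 60

```text
clock: 14.5
tcp_pos: [0.4404, 0.348, 0.1464]
orientation: [1.074, 2.952, 0.001]
contact_force: [0.9, 0.5, -1.1]
grip_width: 0.0302
```

```bash
python3 -c "
from h import *
plan([.440,.3475,.28],140,n=6,step=15,claw=255)"
```

```text
t 14.5 tcp [0.4404 0.348  0.1464] phi [1.4e+02 4.0e-02] w 0.0302 F [ 0.9  0.5 -1.1] j [-1.07  0.41  0.37  1.93 -0.19  0.84  0.27]
[[-0.0, -0.1, -15.0, 0.001, 0.0, 0.0, 255], [-0.0, -0.1, -15.0, -0.0, 0.0, 0.0, 255], [-0.0, -0.1, -15.0, 0.0, -0.0, 0.0, 255], [-0.0, -0.1, -15.0, -0.0, 0.0, 0.0, 255], [-0.0, -0.1, -15.0, 0.0, 0.0, 0.0, 255], [-0.0, -0.1, -15.0, -0.0, -0.0, 0.0, 255]]
```

Request:
play_rows:
  increments:
    - [0, 0, -6, 0, 0, 0, 255]
    - [0, 0, -8, 0, 0, 0, 255]
    - [0, 0, -10, 0, 0, 0, 255]
    - [0, 0, -10, 0, 0, 0, 255]
    - [0, 0, 0, 0, 0, 0, 255]

```text
clock: 15.0
tcp_pos: [0.4397, 0.3473, 0.1825]
orientation: [-1.075, -2.952, 0.003]
contact_force: [0.3, -0.4, -3.0]
grip_width: 0.0304
```

```bash
python3 -c "
from h import *
plan([.440,.3475,.28],140,n=6,step=20,claw=255)"
```

```text
t 15.0 tcp [0.4397 0.3473 0.1825] phi [1.3999e+02 1.0000e-01] w 0.0304 F [ 0.3 -0.4 -3. ] j [-1.09  0.36  0.39  1.9  -0.17  0.91  0.25]
[[-0.0, 0.0, -20.0, -0.002, 0.0, -0.0, 255], [-0.0, 0.1, -20.0, -0.0, -0.0, -0.0, 255], [-0.0, 0.1, -20.0, -0.0, -0.0, -0.0, 255], [-0.0, 0.1, -20.0, -0.0, -0.0, -0.0, 255], [-0.0, 0.1, -17.5, -0.0, -0.0, -0.0, 255]]
```

Request:
play_rows:
  increments:
    - [0, 0, -20, -0.002, 0, 0, 255]
    - [0, 0, -25, 0, 0, 0, 255]
    - [0, 0, -25, 0, 0, 0, 255]
    - [0, 0, -25, 0, 0, 0, 255]
    - [0, 0, -20, 0, 0, 0, 255]

```text
clock: 15.5
tcp_pos: [0.4375, 0.3455, 0.2989]
orientation: [-1.074, -2.95, 0.01]
contact_force: [0.4, 0.9, -3.0]
grip_width: 0.0305
```

```bash
python3 -c "
from h import *
plan([.6045,-.0286,.30],118,n=12,step=40,claw=255)"
```

```text
t 15.5 tcp [0.4375 0.3455 0.2989] phi [139.99   0.37] w 0.0305 F [ 0.4  0.9 -3. ] j [-1.13  0.23  0.42  1.78 -0.1   1.16  0.2 ]
[[-36.0, -17.5, 0.0, -0.002, 0.0, 0.14, 255], [-38.1, -12.3, -0.0, -0.002, 0.0, 0.14, 255], [-39.4, -6.9, -0.1, -0.002, 0.0, 0.104, 255], [-39.9, -2.8, -0.1, 0.0, 0.0, -0.0, 255], [-39.9, -2.8, -0.1, 0.0, -0.0, -0.0, 255], [-39.9, -2.8, -0.1, 0.0, 0.0, 0.0, 255], [-39.9, -2.8, -0.1, 0.0, 0.0, 0.0, 255], [-39.9, -2.8, -0.1, -0.0, 0.0, 0.0, 255], [-39.9, -2.8, -0.1, -0.0, 0.0, 0.0, 255], [-39.9, -2.8, -0.1, -0.0, 0.0, 0.0, 255], [-9.7, -0.7, -0.0, -0.0, 0.0, 0.0, 255]]
```

Request:
play_rows:
  increments:
    - [-30, -15, -2, -0.002, 0, 0.12, 255]
    - [-38, -10, 0, -0.002, 0, 0.14, 255]
    - [-40, -5, 0, -0.002, 0, 0.14, 255]
    - [-40, 0, 0, 0, 0, 0.14, 255]
    - [-40, 5, 0, 0, 0, 0.14, 255]

```text
clock: 16.0
tcp_pos: [0.5243, 0.176, 0.3049]
orientation: [-2.007, -2.414, -0.015]
contact_force: [-0.0, 0.6, -3.6]
grip_width: 0.0305
```

```bash
python3 -c "
from h import *
plan([.6045,-.0286,.30],75,n=12,step=36,claw=255)"
```

```text
t 16.0 tcp [0.5243 0.176  0.3049] phi [100.52   0.56] w 0.0305 F [-0.   0.6 -3.6] j [-0.95  0.23  0.63  1.8  -0.15  1.16 -0.1 ]
[[-35.3, 6.8, 0.6, 0.001, -0.003, 0.14, 255], [-34.1, 11.7, 0.7, 0.001, -0.003, 0.14, 255], [-32.1, 16.3, 0.7, 0.001, -0.003, 0.14, 255], [-29.5, 20.6, 0.8, 0.0, -0.001, 0.026, 255], [-29.0, 21.4, 0.8, -0.0, -0.0, -0.0, 255], [-29.0, 21.4, 0.8, 0.0, -0.0, 0.0, 255], [-3.1, 2.3, 0.1, -0.0, 0.0, -0.0, 255]]
```

Request:
play_rows:
  increments:
    - [-36, 7, 1, 0.001, -0.003, 0.12, 255]
    - [-35, 12, 1, 0.001, -0.003, 0.12, 255]
    - [-34, 16, 1, 0.001, -0.003, 0.12, 255]
    - [-26, 18, 0, 0, 0, 0.05, 255]
    - [-15, 12, 0, 0, 0, 0, 255]

```text
clock: 16.5
tcp_pos: [0.5875, 0.0159, 0.3022]
orientation: [2.482, 1.923, 0.003]
contact_force: [0.1, 0.0, -2.4]
grip_width: 0.0303
```

```bash
python3 -c "
from h import *
plan([.6045,-.0286,.30],75,n=12,step=36,claw=255)"
```

```text
t 16.5 tcp [0.5875 0.0159 0.3022] phi [75.53  0.16] w 0.0303 F [ 0.1  0.  -2.4] j [-0.72  0.33  0.77  1.72 -0.24  1.18 -0.15]
[[-29.3, 20.8, 1.7, 0.003, -0.0, 0.009, 255], [-9.5, 6.8, 0.5, -0.0, -0.0, 0.0, 255]]
```

Request:
play_rows:
  increments:
    - [-22, 15, 5, 0.003, 0, 0.009, 255]
    - [-14, 9, 5, 0, 0, 0, 255]
    - [-4, 3, 5, 0, 0, 0, 255]
    - [0, 0, 0, 0, 0, 0, 255]
    - [0, 0, 0, 0, 0, 0, 255]

```text
clock: 17.0
tcp_pos: [0.6036, -0.0342, 0.2865]
orientation: [-2.497, -1.906, 0.001]
contact_force: [0.0, 0.2, -3.5]
grip_width: 0.0303
```

```bash
python3 -c "
from h import *
plan([.6045,-.0286,.27],75,n=12,step=36,claw=255)
from bench import grab_frame
for n in('wrist','scene','top'):
    f=grab_frame(n); pickle.dump(f,open(n+'10.pkl','wb')); cv2.imwrite('pics/'+n+'10.png',f['color'])
plan([.6045,-.0286,.27],75,n=12,step=36,claw=255)
"
```

```text
t 17.0 tcp [ 0.6036 -0.0342  0.2865] phi [7.471e+01 5.000e-02] w 0.0303 F [ 0.   0.2 -3.5] j [-0.62  0.38  0.77  1.7  -0.28  1.17 -0.04]
[[5.6, -0.6, 16.5, -0.001, 0.0, -0.005, 255]]
t 17.15 tcp [ 0.6038 -0.0336  0.2867] phi [7.478e+01 2.000e-02] w 0.0305 F [ 0.2  0.5 -2.9] j [-0.62  0.38  0.76  1.7  -0.29  1.17 -0.04]
[[5.0, -0.6, 16.7, -0.0, 0.0, -0.004, 255]]
```

View pics/wrist10.png

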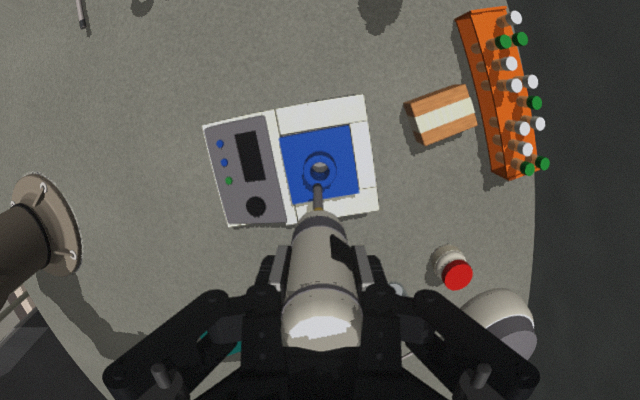

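View pics/scene10.png

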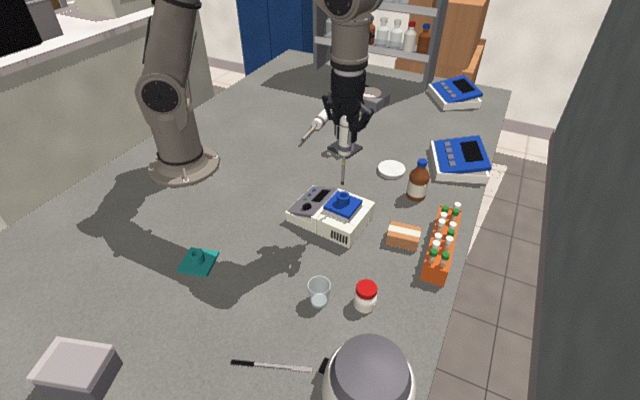

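View pics/top10.png

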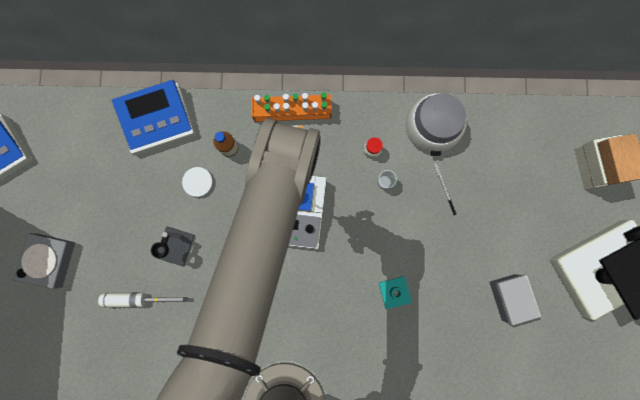

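```bash
python3 - <<'E'
from h import *
f=pickle.load(open("wrist10.pkl","rb"));s=pickle.load(open("scene10.pkl","rb"))
cv2.imwrite('pics/w10z.png',cv2.resize(f["color"][145:235,275:365],None,fx=6.5,fy=6.5,interpolation=cv2.INTER_CUBIC))
cv2.imwrite('pics/s10z.png',cv2.resize(s["color"][135:225,305:385],None,fx=6.5,fy=6.5,interpolation=cv2.INTER_CUBIC))
E
```

```text
(no output)
```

View pics/w10z.png

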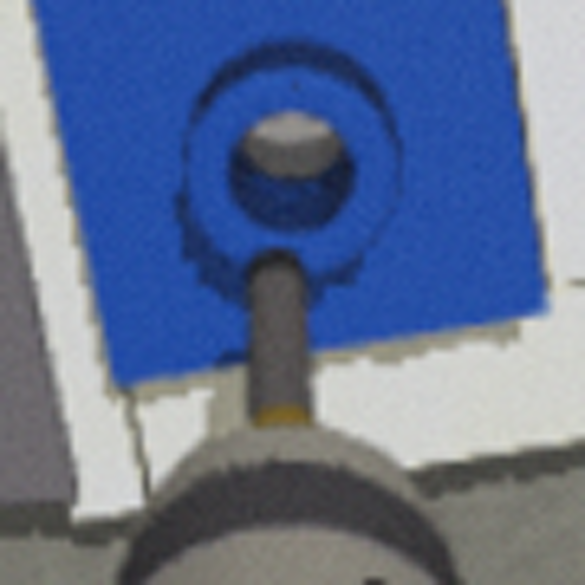

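View pics/s10z.png

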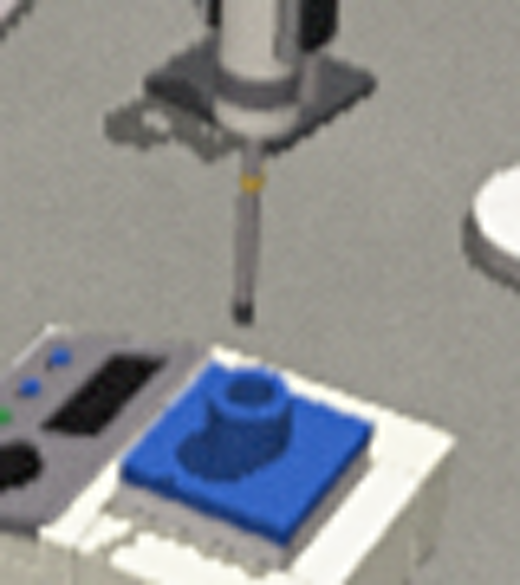

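```bash
cat >> h.py <<'E'
def tri(f,a,s,b):
    o1,d1=rays(f,a,True);o2,d2=rays(s,b);d1=d1[0]/np.linalg.norm(d1[0]);d2=d2[0]/np.linalg.norm(d2[0])
    A=np.stack([d1,-d2],1);t=np.linalg.lstsq(A,o2-o1,rcond=None)[0]
    p,q=o1+d1*t[0],o2+d2*t[1];return (p+q)/2*1000,np.linalg.norm(p-q)*1000
E
python3 - <<'E'
from h import *
f=pickle.load(open("wrist10.pkl","rb"));s=pickle.load(open("scene10.pkl","rb"))
zw=lambda x,y:np.array([(x-2.75)/6.5+275,(y-2.75)/6.5+145]); zs=lambda x,y:np.array([(x-2.75)/6.5+305,(y-2.75)/6.5+135])
print("mouth",tri(f,zw(293,172),s,zs(254,388)), onz(f,zw(293,172),.113,True)*1000, onz(s,zs(254,388),.113)*1000)
for h in(.148,.152): print("tip",h,onz(f,zw(272,270),h,True)*1000,onz(s,zs(243,320),h)*1000)
print("tip tri",tri(f,zw(272,270),s,zs(243,318)))
print("band",onz(f,zw(281,418),.222,True)*1000,onz(s,zs(252,183),.222)*1000)
E
```

```text
mouth (array([605.83841082, -27.48072256, 115.36643098]), np.float64(1.0233490779234786)) [[605.18586537 -28.18792451 113.        ]] [[605.28862173 -24.75515148 113.        ]]
tip 0.148 [[600.67100976 -33.41775619 148.        ]] [[599.57729219 -26.19923379 148.        ]]
tip 0.152 [[601.03834783 -32.29135441 152.        ]] [[601.51558896 -30.93291414 152.        ]]
tip tri (array([601.48385313, -31.72998176, 153.67135363]), np.float64(0.6032684956801708))
band [[603.84352366 -29.30338469 222.        ]] [[603.81666807 -33.60128131 222.        ]]
```

```bash
cat >> h.py <<'E'
def proj(f,P,fish=False):
    P=np.atleast_2d(P)/1000.;T=f["T"];c=(P-T[:3,3])@T[:3,:3];x,y,d=c[:,0],-c[:,1],-c[:,2]
    if fish:
        r=np.hypot(x,y);th=np.arctan2(r,d);k=th/(r+1e-12);a,b=x*k,y*k
    else:a,b=x/d,y/d
    return np.stack([a*f["K"][0,0]+f["K"][0,2],b*f["K"][1,1]+f["K"][1,2]],1)
E
python3 - <<'E'
from h import *
f=pickle.load(open("wrist10.pkl","rb"));s=pickle.load(open("scene10.pkl","rb"))
zi=lambda p:((p-[305,135])*6.5+2.75).round(0); zwi=lambda p:((p-[275,145])*6.5+2.75).round(0)
for b in [(601.5,-31,0),(603.7,-33.9,0)]:
    P=np.array([[b[0],b[1],h] for h in(152,222,252,330)],float)
    print("scene",zi(proj(s,P)).tolist()); print("wrist",zwi(proj(f,P,True)).tolist())
E
```

```text
scene [[243.0, 320.0], [249.0, 178.0], [252.0, 113.0], [260.0, -68.0]]
wrist [[273.0, 261.0], [265.0, 437.0], [260.0, 548.0], [238.0, 1056.0]]
scene [[245.0, 326.0], [251.0, 183.0], [254.0, 118.0], [263.0, -63.0]]
wrist [[293.0, 276.0], [291.0, 455.0], [290.0, 569.0], [284.0, 1082.0]]
```

Request:
play_rows:
  increments:
    - [4.5, 1, 10, -0.015, 0, 0, 255]
    - [0, 0, 10, 0, 0, 0, 255]
    - [0, 0, 4, 0, 0, 0, 255]
    - [0, 0, 0, 0, 0, 0, 255]
    - [0, 0, 0, 0, 0, 0, 255]

```text
clock: 17.65
tcp_pos: [0.6064, -0.0264, 0.2625]
orientation: [2.483, 1.907, 0.016]
contact_force: [0.0, -0.3, -3.0]
grip_width: 0.0307
```

```bash
cat > look.py <<'E'
import sys
from h import *
from bench import grab_frame,r
n=sys.argv[1]
def st():
    o=r.get_obs();M=R.from_rotvec(o["orientation"]).as_matrix();print("t",round(o["clock"],2),"tcp",(np.array(o["tcp_pos"])*1000).round(1),"phi",phi_now(o).round(2),"zaxis",M[:,2].round(4),"F",np.array(o["contact_force"]).round(1),"qv",np.abs(o["qvel"]).max().round(3))
st()
f=grab_frame('wrist');s=grab_frame('scene');pickle.dump((f,s),open(f'l{n}.pkl','wb'))
cv2.imwrite(f'pics/w{n}z.png',cv2.resize(f["color"][145:235,275:365],None,fx=6.5,fy=6.5,interpolation=cv2.INTER_CUBIC))
cv2.imwrite(f'pics/s{n}z.png',cv2.resize(s["color"][135:225,305:385],None,fx=6.5,fy=6.5,interpolation=cv2.INTER_CUBIC))
st()
E
python3 look.py 11
```

```text
t 17.65 tcp [606.4 -26.4 262.5] phi [75.06  0.87] zaxis [ 0.015  -0.0024 -0.9999] F [ 0.  -0.3 -3. ] qv 0.003
t 17.75 tcp [606.5 -26.6 262.7] phi [75.05  0.89] zaxis [ 0.0154 -0.0023 -0.9999] F [ 0.5  0.1 -2.6] qv 0.004
```

View pics/w11z.png

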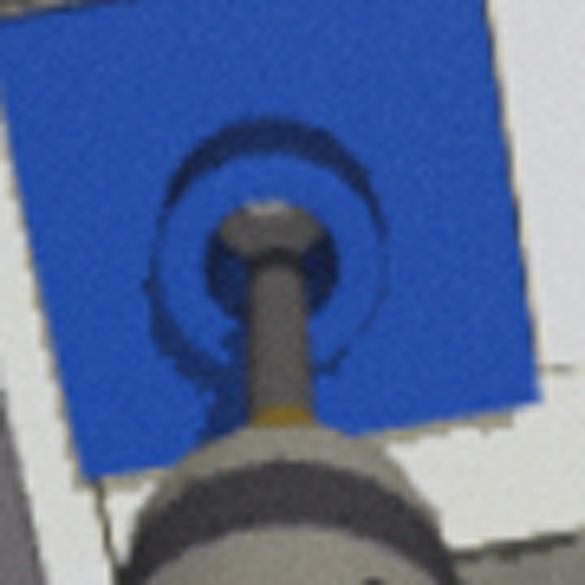

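View pics/s11z.png

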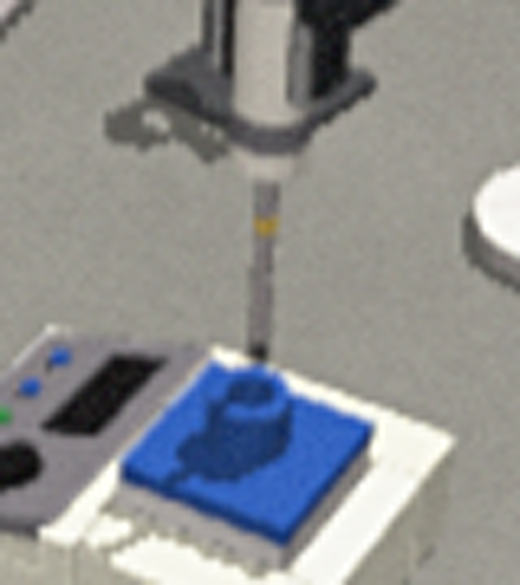

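```bash
python3 - <<'E'
from h import *
f,s=pickle.load(open("l11.pkl","rb"))
zw=lambda x,y:np.array([(x-2.75)/6.5+275,(y-2.75)/6.5+145]); zs=lambda x,y:np.array([(x-2.75)/6.5+305,(y-2.75)/6.5+135])
zi=lambda p:((p-[305,135])*6.5+2.75).round(0); zwi=lambda p:((p-[275,145])*6.5+2.75).round(0)
m=onz(f,zw(272,263),.113,True)[0]*1000;print("mouth",m,onz(s,zs(254,388),.113)*1000)
for h in(.126,.129): print("tip",onz(f,zw(274,269),h,True)*1000,onz(s,zs(258,362),h)*1000)
t=onz(f,zw(274,269),.1283,True)[0]*1000
P=np.array([[t[0],t[1],h] for h in(128,198,228)])
print("upright pred wrist",zwi(proj(f,P,True)).tolist(),"scene",zi(proj(s,P)).tolist())
P=np.array([[m[0],m[1],h] for h in(113,128,198,228)])
print("upright at mouth wrist",zwi(proj(f,P,True)).tolist(),"scene",zi(proj(s,P)).tolist())
# where tip's far edge would appear
u=np.array([np.cos(np.radians(75)),np.sin(np.radians(75)),0])
E
```

```text
mouth [605.07265319 -28.06166263 113.        ] [[605.28862173 -24.75515148 113.        ]]
tip [[606.06747172 -25.36746188 126.        ]] [[605.86674556 -23.17875568 126.        ]]
tip [[606.28682248 -24.51562581 129.        ]] [[607.24404659 -26.62525107 129.        ]]
upright pred wrist [[274.0, 268.0], [276.0, 445.0], [278.0, 557.0]] scene [[258.0, 361.0], [264.0, 223.0], [268.0, 160.0]]
upright at mouth wrist [[272.0, 263.0], [272.0, 292.0], [274.0, 475.0], [276.0, 590.0]] scene [[250.0, 392.0], [252.0, 364.0], [258.0, 227.0], [261.0, 164.0]]
```

Request:
play_rows:
  increments:
    - [-2.3, -0.1, 4, 0, 0, 0, 255]
    - [0, 0, 4, 0, 0, 0, 255]
    - [0, 0, 0, 0, 0, 0, 255]
    - [0, 0, 0, 0, 0, 0, 255]

```text
clock: 18.15
tcp_pos: [0.6062, -0.0296, 0.2546]
orientation: [2.483, 1.905, 0.018]
contact_force: [-0.3, 0.4, -3.3]
grip_width: 0.0301
```

```bash
python3 look.py 12
```

```text
t 18.15 tcp [606.2 -29.6 254.6] phi [75.    0.95] zaxis [ 0.0164 -0.0024 -0.9999] F [-0.3  0.4 -3.3] qv 0.005
t 18.25 tcp [606.2 -29.5 254.7] phi [75.01  0.95] zaxis [ 0.0164 -0.0023 -0.9999] F [ 0.   0.  -3.3] qv 0.003
```

View pics/w12z.png

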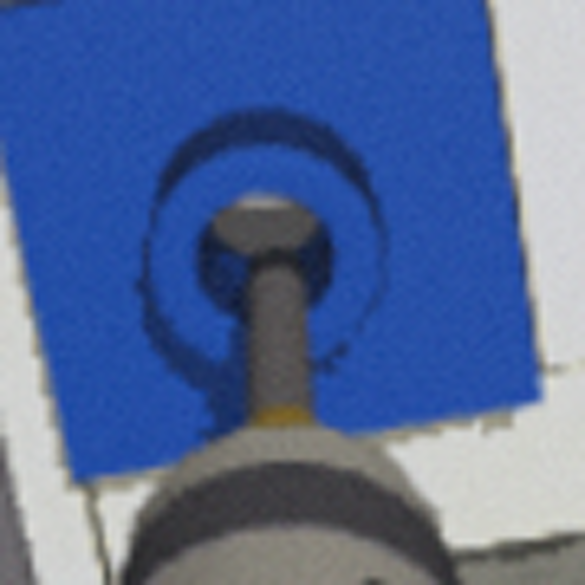

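View pics/s12z.png

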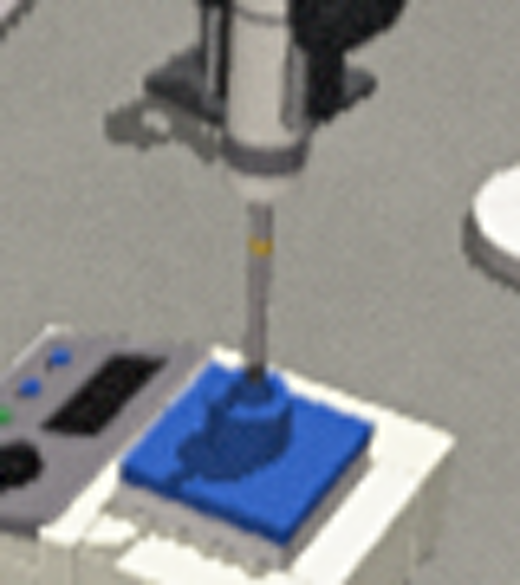

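```bash
cat > ms.py <<'E'
from h import *
import sys
n,mx,my,tx,ty,th,sx,sy=[float(a) for a in sys.argv[1:9]]
f,s=pickle.load(open(f"l{int(n)}.pkl","rb"))
zw=lambda x,y:np.array([(x-2.75)/6.5+275,(y-2.75)/6.5+145])
zi=lambda p:((p-[305,135])*6.5+2.75).round(1); zwi=lambda p:((p-[275,145])*6.5+2.75).round(0)
m=onz(f,zw(mx,my),.113,True)[0]*1000;t=onz(f,zw(tx,ty),th,True)[0]*1000
x=np.array([np.cos(np.radians(75)),np.sin(np.radians(75))]);y=np.array([x[1],-x[0]]);d=(t-m)[:2]
print("mouth",m.round(1),"tip",t.round(1),"tip-mouth in tool x,y",(d@x).round(2),(d@y).round(2))
P=np.array([[m[0],m[1],h] for h in(113,th*1000,th*1000+70)]);p=zi(proj(s,P));p=p+np.array([254,388])-p[0]
print("scene: over-mouth line (anchored) tip,band at",p[1:].tolist(),"seen tip",sx,sy)
E
python3 ms.py 12 266 260 275 267 .1202 257 374
```

```text
mouth [604.9 -28.4 113. ] tip [606.4 -27.7 120.2] tip-mouth in tool x,y 1.01 1.29
scene: over-mouth line (anchored) tip,band at [[254.60000000000002, 374.7], [261.2, 238.2]] seen tip 257.0 374.0
```

Request:
play_rows:
  increments:
    - [-1, -0.5, 0, 0.006, 0, 0, 255]
    - [0, 0, 4, 0, 0, 0, 255]
    - [0, 0, 0, 0, 0, 0, 255]
    - [0, 0, 0, 0, 0, 0, 255]

```text
clock: 18.65
tcp_pos: [0.6056, -0.0303, 0.2505]
orientation: [2.487, 1.909, 0.013]
contact_force: [0.2, -0.3, -3.7]
grip_width: 0.0306
```

```bash
python3 look.py 13
```

```text
t 18.65 tcp [605.6 -30.3 250.5] phi [75.02  0.61] zaxis [ 1.050e-02 -6.000e-04 -9.999e-01] F [ 0.2 -0.3 -3.7] qv 0.006
t 18.75 tcp [605.6 -30.2 250.5] phi [75.03  0.59] zaxis [ 1.030e-02 -5.000e-04 -9.999e-01] F [ 0.5  0.6 -2.8] qv 0.002
```

View pics/w13z.png

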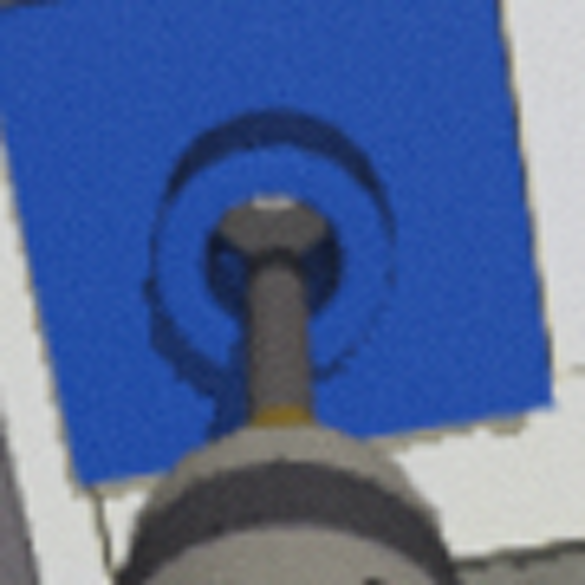

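View pics/s13z.png

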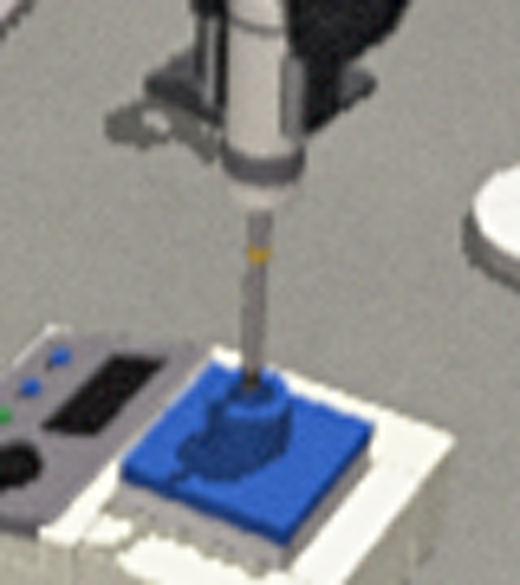

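```bash
python3 ms.py 13 274.5 264 274.5 267 .1161 253 381
```

```text
mouth [604.9 -28.6 113. ] tip [605.  -28.2 116.1] tip-mouth in tool x,y 0.45 0.0
scene: over-mouth line (anchored) tip,band at [[254.29999999999998, 382.29999999999995], [260.79999999999995, 246.5]] seen tip 253.0 381.0
```

```bash
python3 - <<'E'
from h import *
f,s=pickle.load(open("l13.pkl","rb")); s7=pickle.load(open("scene7.pkl","rb"))
c=np.hstack([cv2.resize(k["color"][165:215,325:365],None,fx=10,fy=10,interpolation=cv2.INTER_CUBIC) for k in(s7,s)])
c=cv2.convertScaleAbs(c,alpha=1.5,beta=20);cv2.imwrite('pics/sm.png',c)
P=np.array([[604.6+18*np.cos(a),-28.5+18*np.sin(a),113] for a in np.linspace(0,6.28,60)])
q=(proj(s7,P)-[325,165])*10+4.5;print(q.min(0),q.max(0))
P[:,2]=85;q=(proj(s7,P)-[325,165])*10+4.5;print(q.min(0),q.max(0))
E
```

```text
[116.57885256 262.36181964] [249.80820695 347.50677428]
[113.95657777 340.47055053] [244.97356993 426.20565753]
```

View pics/sm.png

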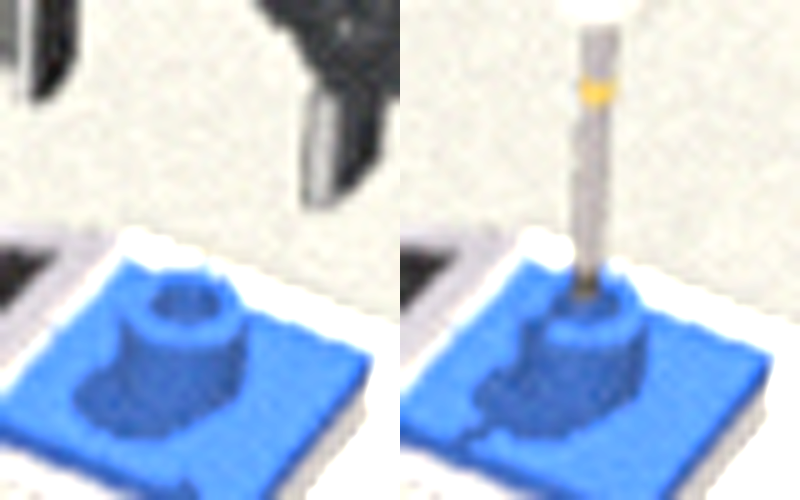

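Request:
play_rows:
  increments:
    - [0, 0, 5, 0, 0, 0, 255]
    - [0, 0, 5, 0, 0, 0, 255]
    - [0, 0, 0, 0, 0, 0, 255]

```text
clock: 19.05
tcp_pos: [0.6057, -0.0301, 0.2397]
orientation: [2.486, 1.909, 0.013]
contact_force: [0.1, -0.4, -3.4]
grip_width: 0.0305
```

```bash
cat > go.py <<'E'
from h import *
from bench import r
o=r.get_obs();M=R.from_rotvec(o["orientation"]).as_matrix();p=np.array(o["tcp_pos"])*1000
zt=np.array([.0103,-.0005,-1]);zt/=np.linalg.norm(zt)
w=np.cross(M[:,2],zt)
d=M.T@(np.array([605.6,-30.2,p[2]])-p)
print("t",round(o["clock"],2),p.round(1),"to-go xy tool",d.round(1),"rot",(M.T@w).round(4),"phi",phi_now(o).round(2),"F",np.array(o["contact_force"]).round(1),"M",np.array(o["moment"]).round(2))
E
python3 go.py
```

```text
t 19.05 [605.7 -30.1 239.7] to-go xy tool [-0.1 -0.  -0. ] rot [ 0.0001 -0.0002 -0.    ] phi [75.04  0.6 ] F [ 0.1 -0.4 -3.4] M [-0.01  0.04 -0.05]
```

Request:
play_rows:
  increments:
    - [0, 0, 5, 0, 0, 0, 255]
    - [0, 0, 5, 0, 0, 0, 255]
    - [0, 0, 5, 0, 0, 0, 255]
    - [0, 0, 5, 0, 0, 0, 255]
    - [0, 0, 0, 0, 0, 0, 255]

```text
clock: 19.55
tcp_pos: [0.6056, -0.03, 0.2173]
orientation: [2.487, 1.91, 0.011]
contact_force: [-0.6, -0.8, -3.4]
grip_width: 0.0307
```

```bash
python3 go.py; python3 look.py 14
```

```text
t 19.55 [605.6 -30.  217.3] to-go xy tool [-0.2  0.   0. ] rot [-0.0007  0.0002  0.    ] phi [75.04  0.55] F [-0.6 -0.8 -3.4] M [-0.04  0.02  0.02]
t 19.55 tcp [605.6 -30.  217.3] phi [75.04  0.55] zaxis [ 9.6e-03 -5.0e-04 -1.0e+00] F [-0.6 -0.8 -3.4] qv 0.004
t 19.65 tcp [606.  -30.1 218.1] phi [75.04  0.61] zaxis [ 1.070e-02 -5.000e-04 -9.999e-01] F [ 0.3  0.2 -2.7] qv 0.008
```

View pics/w14z.png

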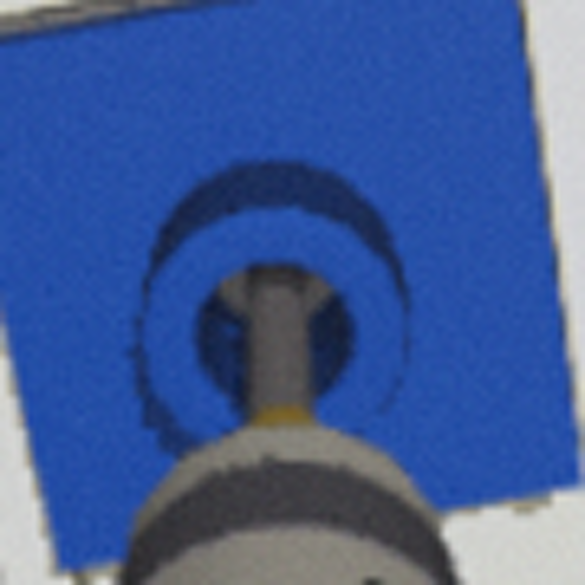

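```bash
python3 - <<'E'
from h import *
f,s=pickle.load(open("l14.pkl","rb"))
zw=lambda x,y:np.array([(x-2.75)/6.5+275,(y-2.75)/6.5+145]);zwi=lambda p:((p-[275,145])*6.5+2.75).round(0)
m=onz(f,zw(275.5,340),.113,True)[0]*1000;print(m)
P=np.array([[m[0],m[1],h] for h in(81,83,85,113,150)]);print(zwi(proj(f,P,True)).tolist())
x=np.array([np.cos(np.radians(75)),np.sin(np.radians(75)),0])*4
print(zwi(proj(f,P+x,True)).tolist())
cv2.imwrite('pics/sm2.png',cv2.convertScaleAbs(cv2.resize(s["color"][155:215,325:375],None,fx=10,fy=10,interpolation=cv2.INTER_CUBIC),alpha=1.5,beta=20))
E
```

```text
[604.75782135 -28.94859423 113.        ]
[[276.0, 271.0], [276.0, 275.0], [276.0, 279.0], [276.0, 340.0], [275.0, 443.0]]
[[276.0, 244.0], [276.0, 248.0], [276.0, 252.0], [275.0, 311.0], [275.0, 410.0]]
```

View pics/sm2.png

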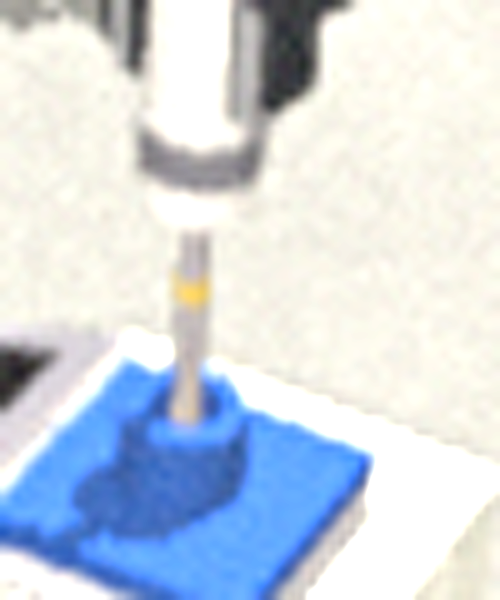

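Request:
play_rows:
  increments:
    - [-0.2, 0, 5, 0, 0, 0, 255]
    - [0, 0, 5, 0, 0, 0, 255]
    - [0, 0, 5, 0, 0, 0, 255]
    - [0, 0, 5, 0, 0, 0, 255]
    - [0, 0, 0, 0, 0, 0, 255]

```text
clock: 20.15
tcp_pos: [0.6066, -0.0303, 0.1968]
orientation: [2.486, 1.909, 0.014]
contact_force: [0.2, 0.3, -2.1]
grip_width: 0.0308
```

```bash
python3 go.py
```

```text
t 20.15 [606.6 -30.3 196.8] to-go xy tool [-0.1 -1.  -0. ] rot [ 0.0013 -0.0005  0.    ] phi [75.05  0.67] F [ 0.2  0.3 -2.1] M [0.07 0.02 0.03]
```

Request:
play_rows:
  increments:
    - [0, -0.9, 4, 0.001, 0, 0, 255]
    - [0, 0, 5, 0, 0, 0, 255]
    - [0, 0, 5, 0, 0, 0, 255]
    - [0, 0, 0, 0, 0, 0, 255]
    - [0, 0, 0, 0, 0, 0, 255]

```text
clock: 20.65
tcp_pos: [0.6058, -0.0301, 0.1813]
orientation: [2.486, 1.91, 0.013]
contact_force: [0.2, -0.1, -2.8]
grip_width: 0.0304
```

```bash
python3 go.py; python3 look.py 15;python3 - <<'E'
from h import *
f,s=pickle.load(open("l15.pkl","rb"))
cv2.imwrite('pics/sm3.png',cv2.convertScaleAbs(cv2.resize(s["color"][155:215,325:375],None,fx=10,fy=10,interpolation=cv2.INTER_CUBIC),alpha=1.5,beta=20))
E
```

```text
t 20.65 [605.8 -30.1 181.3] to-go xy tool [-0.1 -0.2 -0. ] rot [-0.     -0.0003  0.    ] phi [75.05  0.59] F [ 0.2 -0.1 -2.8] M [-0.02 -0.   -0.  ]
t 20.65 tcp [605.8 -30.1 181.3] phi [75.05  0.59] zaxis [ 1.030e-02 -2.000e-04 -9.999e-01] F [ 0.2 -0.1 -2.8] qv 0.007
t 20.75 tcp [605.8 -30.1 181.5] phi [75.05  0.6 ] zaxis [ 1.050e-02 -1.000e-04 -9.999e-01] F [ 0.2  0.2 -3.2] qv 0.003
```

View pics/sm3.png

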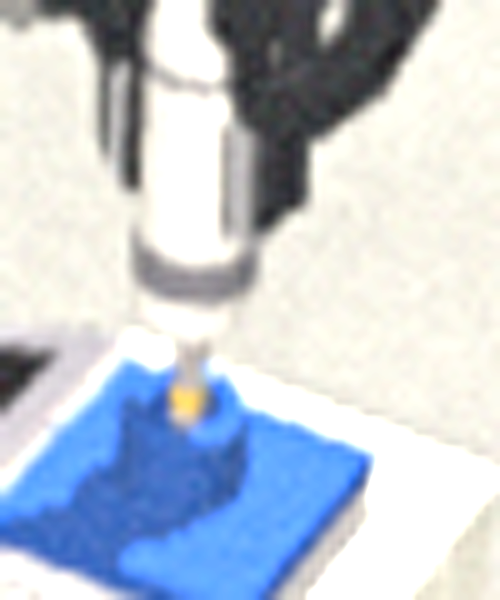

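View pics/w15z.png

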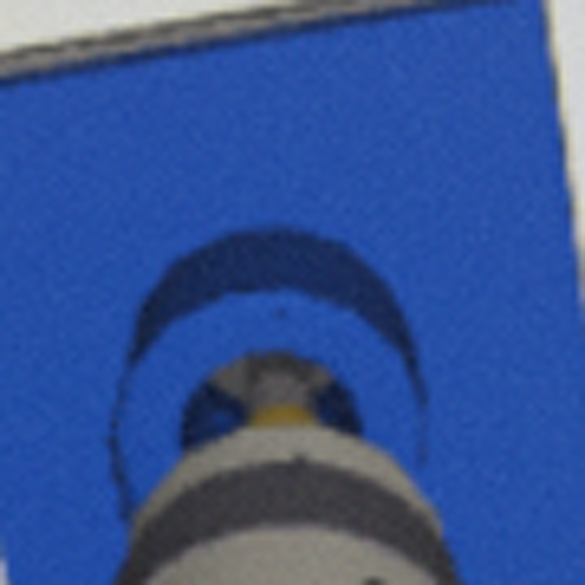

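Request:
play_rows:
  increments:
    - [0.4, -0.4, 1.5, 0, 0, 0, 255]
    - [0, 0, 0, 0, 0, 0, 255]
    - [0, 0, 0, 0, 0, 0, 255]
    - [0, 0, 0, 0, 0, 0, 255]

```text
clock: 21.15
tcp_pos: [0.6059, -0.0295, 0.1804]
orientation: [2.486, 1.909, 0.014]
contact_force: [-0.1, 0.1, -3.0]
grip_width: 0.0304
```

```bash
python3 go.py; python3 look.py 16;python3 - <<'E'
from h import *
f,s=pickle.load(open("l16.pkl","rb"))
cv2.imwrite('pics/sm4.png',np.hstack([cv2.convertScaleAbs(cv2.resize(s["color"][155:215,325:365],None,fx=10,fy=10,interpolation=cv2.INTER_CUBIC),alpha=1.5,beta=20),cv2.resize(f["color"][165:225,300:340],None,fx=10,fy=10,interpolation=cv2.INTER_CUBIC)]))
cv2.imwrite('pics/scene16.png',s["color"])
E
```

```text
t 21.15 [605.9 -29.5 180.4] to-go xy tool [-0.7 -0.1 -0. ] rot [ 0.001  -0.0008 -0.    ] phi [75.05  0.66] F [-0.1  0.1 -3. ] M [-0.    0.08 -0.02]
t 21.15 tcp [605.9 -29.5 180.4] phi [75.05  0.66] zaxis [ 0.0115  0.     -0.9999] F [-0.1  0.1 -3. ] qv 0.002
t 21.25 tcp [605.9 -29.5 180.4] phi [75.05  0.66] zaxis [ 0.0116  0.     -0.9999] F [ 0.   0.2 -3.3] qv 0.002
```

View pics/sm4.png

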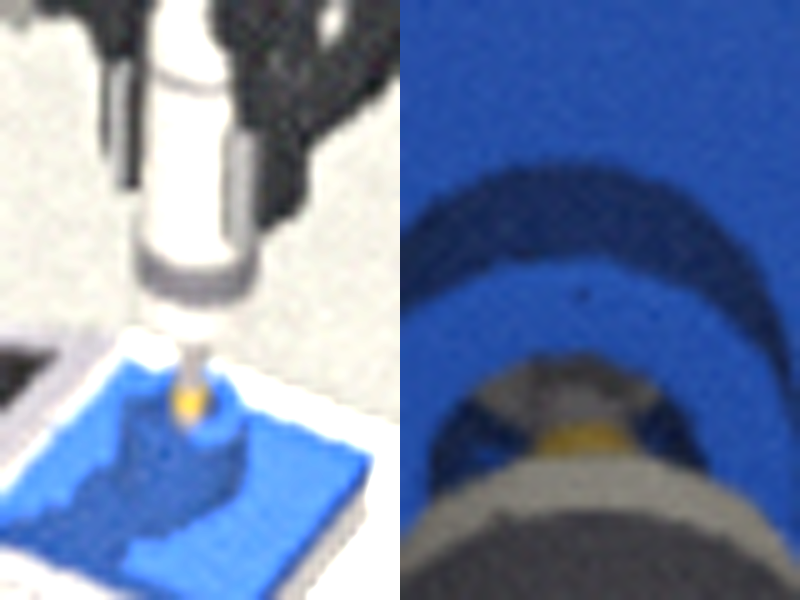

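View pics/scene16.png

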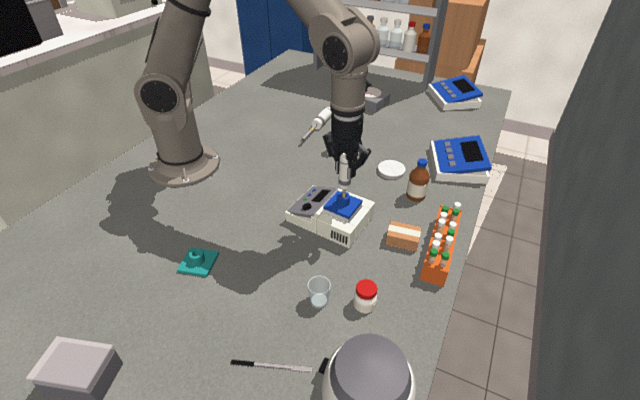

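Request:
play_rows:
  increments:
    - [0, -0.6, 0.5, 0.001, 0, 0, 255]
    - [0, 0, 0, 0, 0, 0, 255]
    - [0, 0, 0, 0, 0, 0, 255]
    - [0, 0, 0, 0, 0, 0, 255]
    - [0, 0, 0, 0, 0, 0, 255]

```text
clock: 21.75
tcp_pos: [0.6053, -0.0294, 0.1799]
orientation: [2.487, 1.91, 0.013]
contact_force: [-0.6, -0.4, -2.5]
grip_width: 0.0304
```

```bash
python3 go.py; python3 look.py 17;python3 - <<'E'
from h import *
f,s=pickle.load(open("l17.pkl","rb"))
cv2.imwrite('pics/sm5.png',np.hstack([cv2.convertScaleAbs(cv2.resize(s["color"][155:215,325:365],None,fx=10,fy=10,interpolation=cv2.INTER_CUBIC),alpha=1.5,beta=20),cv2.resize(f["color"][165:225,300:340],None,fx=10,fy=10,interpolation=cv2.INTER_CUBIC)]))
E
```

```text
t 21.75 [605.3 -29.4 179.9] to-go xy tool [-0.7  0.5  0. ] rot [ 0.0001 -0.0009 -0.    ] phi [75.05  0.61] F [-0.6 -0.4 -2.5] M [ 0.02  0.05 -0.01]
t 21.75 tcp [605.3 -29.4 179.9] phi [75.05  0.61] zaxis [ 1.060e-02  3.000e-04 -9.999e-01] F [-0.6 -0.4 -2.5] qv 0.002
t 21.85 tcp [605.3 -29.4 179.9] phi [75.05  0.61] zaxis [ 1.060e-02  3.000e-04 -9.999e-01] F [-0.3 -0.  -2.1] qv 0.002
```

View pics/sm5.png

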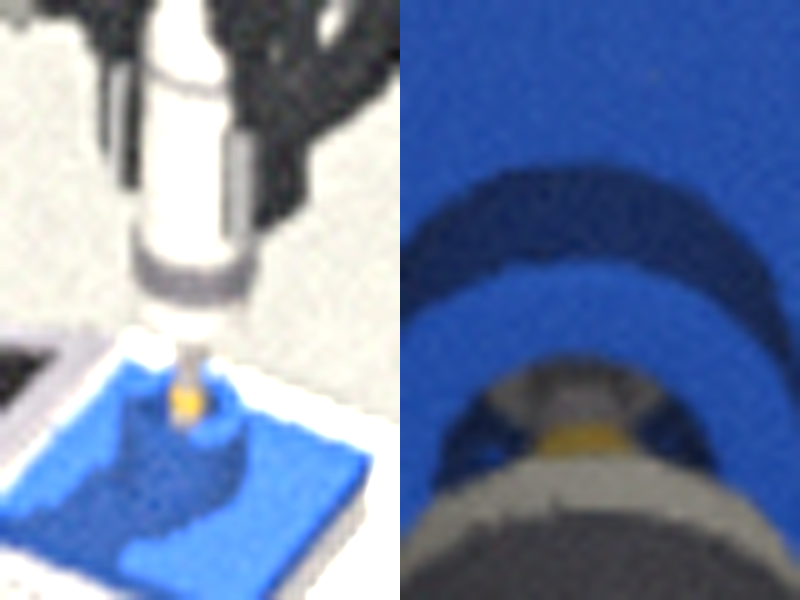

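The scene view on the left shows the band at (186,404) and the mouth centre at (187,403). In the wrist view on the right, the shaft is at about 582 and the bore spans roughly 440–717, so it is centred. The arm is still and the wrist carries about 3 N, which matches the tool's weight.

```bash
python3 -c "
from bench import r
print(r.hand_in())"
```

```text
the job is handed in; nothing more can be done
None
```

I placed the blue cover on the block and released it. I then took the smaller homogeniser out of its stand and lowered its shaft through the neck. The job was handed in at about 21.9 s with the gripper still holding it; the hand-in reports no verdict.

**Cover:** Seen from the wrist camera, it sits flush and square on the block. Its centre measured about (604.7, −28.4) mm against about (604, −29) mm for the block's tube mouth, well inside the 5 mm limit.

**Homogeniser at the end:**
- **Centring:** The band is within about 1 mm of the neck's centre in both the wrist and scene views.
- **Upright:** The shaft is upright to within about 1°. It sat about 1° off in the gripper, so I tilted the tool to correct it.
- **Steady:** The arm was still, and the wrist carried about 3 N, which is the homogeniser's own weight.

**Checks that disagreed or fell short:**
- **Depth:** The scene view shows the band level with the top of the neck, but the height worked out from the gripper position puts it about 2–3 mm higher. Both are inside the 8 mm limit.
- **Tip inside the bore:** Once inserted, the tip could not be seen. I judged its position from the shaft above it and from the last view before it went in.
- **Large look-alike homogeniser:** It was standing loose near the stand and fell over early on, before I lifted the cover. I don't know whether the arm touched it. It is not one of the listed objects, it stayed on the bench, and the listed objects looked unmoved in the last pictures.

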